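Clear the scanner test plate and hold the tweezer gap over its marks

ROBOT

A 6-joint arm with a two-finger parallel gripper is mounted at the origin on the work surface. World frame = base frame: x ahead of the robot, y to its left, z up, the work surface at z = 0. Lengths are in m, angles in degrees, forces in N, time in s.
With the tool pointing down it reaches from about 0.375 to 0.9 m from the base axis. Payload 3.1 kg.
Tool frame: the origin (TCP) lies midway between the tips of the shut fingers; the grasp point (between the pads) lies 19 mm behind it; z points along the fingers, y is the direction in which the jaws open and shut (so a half turn about z gives the same grasp; the last joint's range is limited). The gripper opens to 87 mm and grips with 3 to 60 N. Pads are 19 mm wide; open, the fingers measure 117 mm over their backs; the gripper's body (75 mm by 190 mm) begins 51 mm behind the grasp point.
Start: joints at [53.715, 30.224, 82.088, -0, 67.689, -10.227], TCP at [0.275, 0.561, 0.223] pointing down, gripper open.
Joint ranges: [-176.69, 176.69], [-43.24, 126.21], [12.49, 139.97], [-82, 262], [0, 151.66], [-163.58, 163.58]. Speed limits (degrees/s): [159.86, 159.86, 180, 180, 180, 180].

INTERFACE

Orientations are given as a 3x3 rotation matrix whose columns are the frame's x, y, z axes.
In Python, from rig import bot, capture, get_calibration gives the robot as it stands.
- The arm moves only by the tool play_rows, never from a script. Its arguments are lists of equal length, an entry for each row: "fingers": the closure in counts, from 0 (fully open) to 255 (shut); "linear": the shift along the tool's x, y, z in mm, a list of three; "rot": the turn, a rotation vector about the tool's x, y, z in degrees, a list of three. A call has 1 to 20 rows; each row is the pose to reach, as a shift and turn from the pose commanded when the call began, along the tool's axes at that moment; what a row does not reach only later rows make up. A row lasts 1/10 s, in which the tool goes at most 50 mm and 8.59 degrees, less where a joint would pass 70% of its speed; a pose out of reach is approached as far as the arm can. A call with a gripper value outside its range is refused whole. The fingers move at their own pace and stop on an object; the grip force is fixed at half the most. Time passes only in rows, so rows that repeat a pose let the fingers close. It gives the time, the measured TCP pose, the force and the opening at its end, in the units of the state.
- bot.read_state(): the state, without advancing time (a new reading comes with each control period).
- capture(name): name is "side" or "top"; returns the picture (384x512x3 uint8, red, green, blue); there is no depth.
- get_calibration(name): a dict with "vfov" (degrees; the focal length in pixels is half the picture's height over the tangent of half this angle, whatever the lens; pixels are square), "cx", "cy" (the principal point, pixels), "dist" ([k1, k2, p1, p2, k3] as OpenCV has them; the pictures are not rectified), "camera_from_world" (4x4, takes a point from world to camera coordinates). Camera axes: x right, y down, z forward; pixel columns grow to the right and rows downward; lengths in m; the calibration is good to about 2 mm. A picture is of the moment at which its call begins. get_calibration takes no time and is no camera call.
- bot.hand_in(): hands the job in, once; it reports no verdict.
The state is a dict: "time_s": time; "joint_positions": joint angles; "qvel": joint speeds; "tau": joint torques, N m; "position": TCP position; "tcp_rot": TCP orientation; "force": force on the tool from outside, world axes, zero at the start; "moment": the same for the moment, N m; "opening": opening from 0.0 (shut) to 1.0 (fully open).
Only numpy, scipy, OpenCV 4.12 (cv2) and the standard library are available. Lean on these libraries where they do the work, as an engineer would, in place of code of your own. Each camera call takes 0.05 s, during which the arm holds its last target.

TASK

The scanner's blue test plate is to be used for a distance check: with the orange-edged scraper block (not your fingers) wipe the three loose white chips off the plate into the steel catch tray joined to its side, and stand the block back on its black mat. Then pick up the sprung tweezers, squeeze them until their tips are 10 mm apart, like the two yellow marks in the middle of the plate, and hold one tip over each mark, about a centimetre above the plate and not touching it. Hold that gap steady for two seconds and finish while still holding it there; do not disturb the other things on the bench.

Things in the scene. Friction and masses are not known exactly. Their poses are not given: they have to be found in the camera images.
- plate: fixed blue test plate, 110 (x) x 190 mm (y), flat top 40 mm above the bench, with a steel catch tray joined to its +y side: y = +95 to +175 mm, 110 wide, floor 4 mm and rim 28 mm above the bench (lower than the plate), 4 mm walls on its three outer sides; chips are wiped along +y. Origin under the plate's middle at bench height, z up; turned up to 0.25 rad
- mark_left (a point): middle of the yellow mark at plate x = 0, y = +5 mm, on the plate's top. Each mark is a line 24 mm long along plate x, 2 mm wide, with a dot in its middle; the two are 10 mm apart
- mark_right (a point): middle of the other yellow mark, plate x = 0, y = -5 mm, on the top
- chip1: loose white plaster chip, 24 x 19 x 9 mm, about 11 g, lying flat on the plate at the start within 30 mm of the plate's long centre line and at plate y between -35 and +70 mm, origin under its middle, z up at the start
- chip2: loose white plaster chip, 24 x 19 x 9 mm, about 11 g, lying flat on the plate at the start within 30 mm of the plate's long centre line and at plate y between -35 and +70 mm, origin under its middle, z up at the start
- chip3: loose white plaster chip, 24 x 19 x 9 mm, about 11 g, lying flat on the plate at the start within 30 mm of the plate's long centre line and at plate y between -35 and +70 mm, origin under its middle, z up at the start
- scraper: loose scraper block standing on its mat, about 0.18 kg. Origin: centre of its underside, z up. Orange foot 100 mm (x) x 30 mm (y) x 18 mm tall, on it a wooden grip 84 mm (x) x 22 mm (y), from 16 to 66 mm high: take it across y. Its flat long sides (facing +y and -y) push the chips
- mat: fixed black rubber mat, 140 (x) x 80 (y) x 4 mm thick, origin under its middle; the scraper stands on it, long sides parallel
- stand: fixed white stand of the tweezers, base 124 (x) x 64 (y) x 6 mm, origin under its middle. Two cross walls, at x = -52 and +34 mm, 10 mm thick, 56 mm long in y, tops 45 mm above the bench, carry the tweezers; between them is free room for fingers beside the tweezers
- tweezers: loose sprung tweezers, 55 g, lying on the stand; x to the tips, y across, z up. Origin midway between the two straight steel arms (8 mm thick, x -46 to +48, z 0 to 14 mm), at their underside, mid-length of the blue grip pads (30 mm, on the outer sides): squeeze there across y. Blue back block x -76 to -44, 46 mm wide. Width over the arms = tip gap + 16 mm: 40 when free, 26 at a 10 mm gap
- tip_left (a point): inner side of the end of the tip on the tweezers' +y side. The tips are thin dark 5 mm rods bent down from the arms' ends; this point is at tweezers x = +67 mm, z = -24.5 mm (24.5 mm below the arms' underside)
- tip_right (a point): inner side of the end of the tip on the -y side, likewise; the tip gap is the distance between these two points
- jaw_left (a joint): how far the +y arm is pressed in, m: 0 free, at most 0.0115; the arms stay parallel. Tip gap = 0.024 - jaw_left - jaw_right. The springs push outward with about 3 N when free and 10 N at a gap of 10 mm; let go, the arms spring open
- jaw_right (a joint): the same for the -y arm
- gel_bottle: bystander, leave alone: blue gel bottle, 60 mm across, 190 tall; origin under its middle
- cup: bystander, leave alone: white cup, 72 mm across, 90 tall; origin under its middle
- jar: bystander, leave alone: small amber jar, 56 mm across, 60 tall; origin under its middle
- dish: bystander, leave alone: steel bowl, 110 mm across, 35 tall; origin under its middle
- tape_roll: bystander, leave alone: paper-coloured tape roll lying flat, 60 mm across, 24 tall; origin under its middle
- card_box: bystander, leave alone: green box 50 x 75 x 30 mm tall; origin under its middle
- probe: bystander, leave alone: white scanner probe lying flat, about 105 x 58 x 24 mm tall; origin under its middle

How it is judged:
By the outcome, as a careful person would: the job done as asked, in the order asked, and still so for the second after the job is handed in, while the arm keeps its last pose, push and grip.
It also fails if it takes over 66 s, if anything falls off the work surface, if the arm or the gripper's body presses on something with over 40 N, if the wrist force passes 120 N, or if a joint passes its speed limit or range.

## Working session

There is one attempt and no reset: what is moved stays moved. The work goes in short steps, Python scripts to look and compute and a tool call to move; the robot and the scene stay as the last step left them, time stands still between calls to the robot, and variables do not carry over. Pictures are saved under pics/ and viewed, and the job is handed in when it is done.

Besides the shell and the picture viewer there is one more tool, called after ">>>" by a JSON object that holds its "op" and its "data", one argument or row to a line. play_rows: Moves the arm, as the interface text tells. Its arguments: {"type":"object","properties":{"fingers":{"type":"array"},"linear":{"type":"array"},"rot":{"type":"array"}},"required":["fingers","linear","rot"]}

```bash
mkdir -p pics; ls
cat > h.py <<'E'
import numpy as np, cv2
from rig import bot, capture, get_calibration
def K(name):
    c=get_calibration(name); f=192/np.tan(np.radians(c['vfov'])/2)
    return np.array([[f,0,c['cx']],[0,f,c['cy']],[0,0,1]]),np.array(c['dist'],float),np.array(c['camera_from_world'])
def proj(name,P):
    k,d,T=K(name); r,_=cv2.Rodrigues(T[:3,:3])
    return cv2.projectPoints(np.array(P,float).reshape(-1,1,3),r,T[:3,3],k,d)[0].reshape(-1,2)
def back(name,px,z):
    k,d,T=K(name); u=cv2.undistortPoints(np.array(px,float).reshape(-1,1,2),k,d).reshape(-1,2)
    z=np.broadcast_to(z,len(u)); R=T[:3,:3]; c=-R.T@T[:3,3]; out=[]
    for (a,b),zz in zip(u,z):
        v=R.T@np.array([a,b,1]); out.append(c+v*(zz-c[2])/v[2])
    return np.array(out)
def save(name,fn,crop=None,s=1):
    im=capture(name)
    cv2.imwrite('pics/raw_'+fn,im[:,:,::-1])
    if crop: x0,y0,x1,y1=crop; im=im[y0:y1,x0:x1]
    im=cv2.resize(im,None,fx=s,fy=s,interpolation=cv2.INTER_CUBIC)
    cv2.imwrite('pics/'+fn,im[:,:,::-1])
def crop(raw,fn,c,s):
    im=cv2.imread('pics/raw_'+raw); x0,y0,x1,y1=c
    cv2.imwrite('pics/'+fn,cv2.resize(im[y0:y1,x0:x1],None,fx=s,fy=s,interpolation=cv2.INTER_CUBIC))
E
python3 - <<'E'
from h import *
np.set_printoptions(precision=4,suppress=True)
save('top','t0.png',s=1.5); save('side','s0.png',s=1.5)
for n in('top','side'):
    k,d,T=K(n); print(n,k,d,-T[:3,:3].T@T[:3,3],T[:3,:3])
print(bot.read_state())
E
```

```text
pics
top [[460.3838   0.     252.5289]
 [  0.     460.3838 193.8472]
 [  0.       0.       1.    ]] [-0.0838  0.      0.      0.      0.    ] [ 0.4619 -0.0526  1.1765] [[ 0.0272 -0.9995  0.0173]
 [-0.9955 -0.0286 -0.0899]
 [ 0.0903 -0.0148 -0.9958]]
side [[350.0476   0.     251.6763]
 [  0.     350.0476 190.9841]
 [  0.       0.       1.    ]] [0.0142 0.     0.     0.     0.    ] [0.5006 0.6078 0.6295] [[-0.9934 -0.1143  0.0034]
 [-0.0765  0.6418 -0.763 ]
 [ 0.0851 -0.7583 -0.6464]]
{'time_s': 0.1, 'joint_positions': array([ 53.7151,  30.2718,  82.1492,  -0.0024,  67.6914, -10.2275]), 'qvel': array([ 0.0513, -0.0231, -0.249 ,  0.106 ,  0.0542,  0.0473]), 'tau': array([ -0.0001, -44.0987, -17.7151,   0.0635,   0.0534,  -0.    ]), 'position': array([0.2741, 0.5609, 0.2217]), 'tcp_rot': array([[-0.8984,  0.4393, -0.0011],
       [ 0.4393,  0.8984, -0.0016],
       [ 0.0003, -0.0019, -1.    ]]), 'force': array([ 0.191 , -0.4529, -0.2544]), 'moment': array([ 0.0322, -0.0147,  0.0451]), 'opening': 0.9997191735483486}
```

View pics/t0.png

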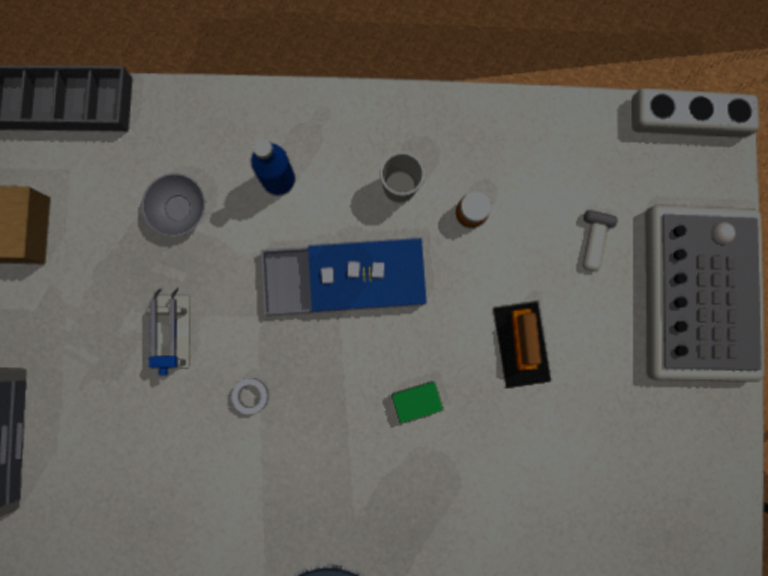

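View pics/s0.png

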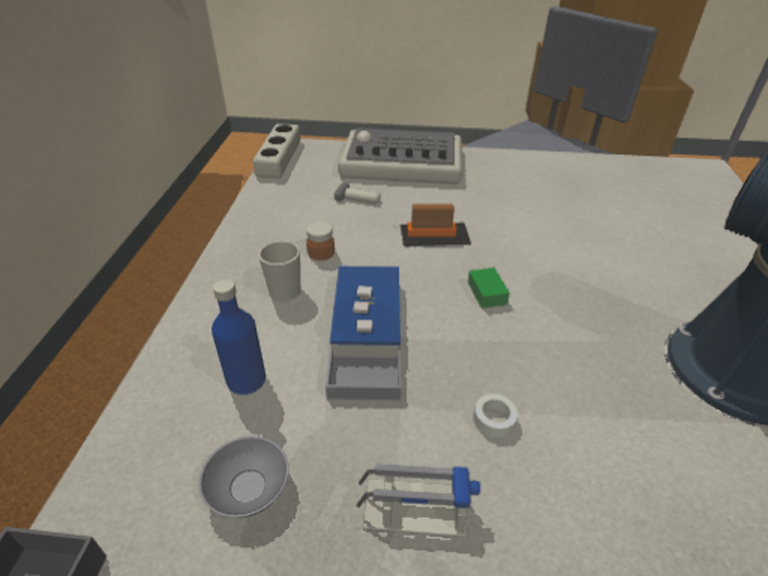

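Run:
```python
from h import *
crop('t0.png','c1.png',(165,150,295,220),6)
crop('t0.png','c2.png',(320,190,380,265),8)
crop('t0.png','c3.png',(90,185,140,255),8)
crop('s0.png','c4.png',(200,165,290,275),6)
crop('s0.png','c5.png',(230,295,340,365),7)
crop('s0.png','c6.png',(260,125,320,170),10)
```

```text
(no output)
```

View pics/c1.png

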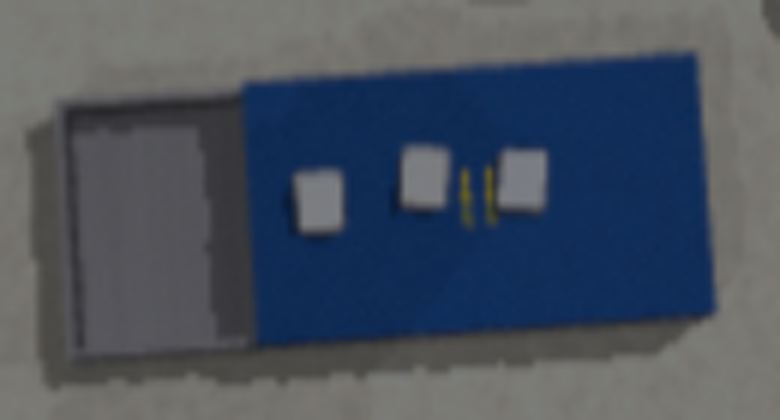

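View pics/c2.png

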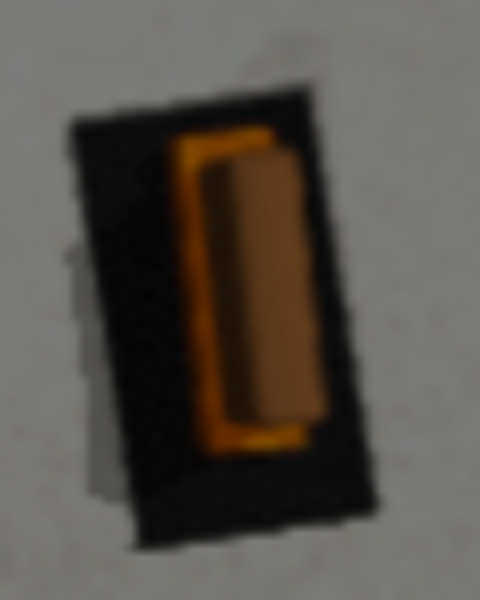

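View pics/c3.png

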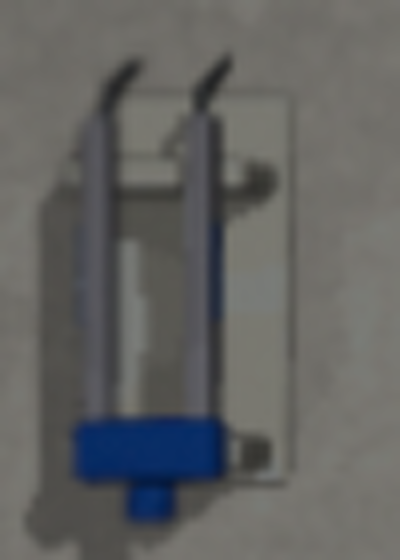

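View pics/c4.png

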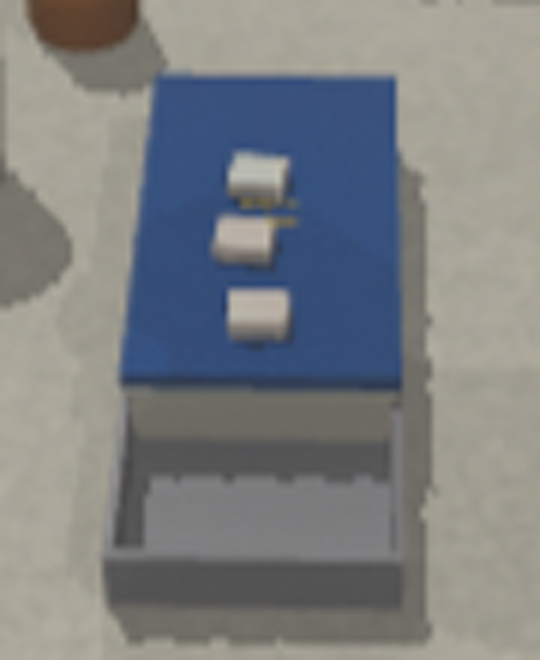

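View pics/c5.png

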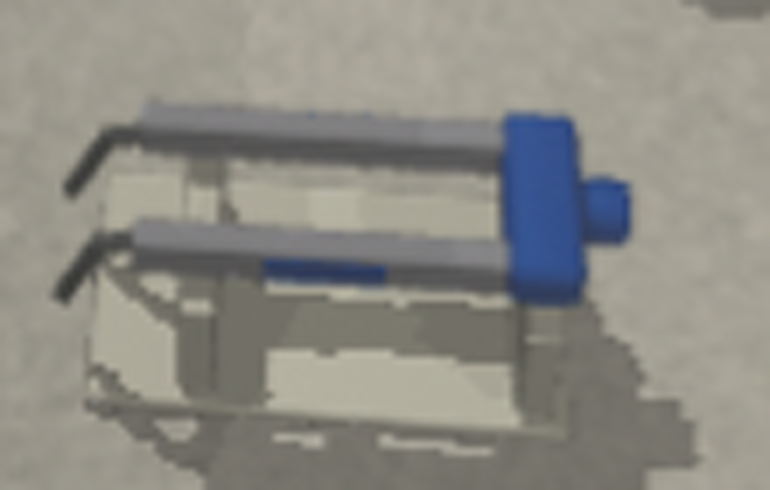

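View pics/c6.png

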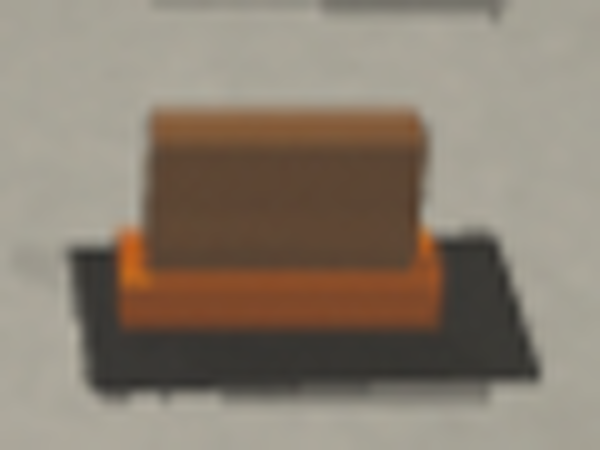

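```bash
cat > fit.py <<'E'
from h import *
from scipy.optimize import least_squares
def un(p,s,o): p=np.array(p,float); return (p+.5)/s-.5+np.array(o)
def fit(obs,x0,free_z=False):
    # obs: list (cam, local pts mm, px)
    def f(q,full=False):
        c,s=np.cos(q[2]),np.sin(q[2]); r=[]
        for cam,L,px in obs:
            L=np.array(L,float)/1000; W=np.c_[q[0]+c*L[:,0]-s*L[:,1],q[1]+s*L[:,0]+c*L[:,1],L[:,2]]
            r.append(proj(cam,W)-px)
        return r if full else np.concatenate([a.ravel() for a in r])
    o=least_squares(f,x0,loss='soft_l1',x_scale=[.01,.01,.1],diff_step=1e-4)
    return o.x,f(o.x,True)
E
cat > m1.py <<'E'
from fit import *
np.set_printoptions(precision=2,suppress=True)
t1=lambda p:un(p,6,(165,150)); s4=lambda p:un(p,6,(200,165))
PL=[(55,95,40),(55,-95,40),(-55,-95,40),(-55,95,40),(55,175,28),(-55,175,28)]
def show(n,obs,x0):
    for oo in (obs,[o for o in obs if o[0]=='top'],[o for o in obs if o[0]=='side']):
        q,r=fit(oo,x0); print(n,[o[0] for o in oo],q.round(4),np.degrees(q[2]).round(2))
        for a in r: print('   ',a.round(1).tolist())
show('plate',[('top',PL,t1([(245,85),(696,53),(716,314),(257,345),(57,102),(72,361)])),
 ('side',PL,s4([(122,382),(155,75),(395,77),(402,383),(104,556),(403,558)]))],[.5,0,0])
t2=lambda p:un(p,8,(320,190)); s6=lambda p:un(p,10,(260,125))
M=[(70,40,4),(70,-40,4),(-70,-40,4),(-70,40,4)]
show('mat',[('top',M,t2([(73,120),(313,88),(378,512),(137,548)])),('side',M,s6([(92,388),(68,248),(497,236),(540,377)]))],[.4,-.3,0])
SC=[(50,15,22),(-50,15,22),(-50,-15,22),(50,-15,22),(42,11,70),(42,-11,70),(-42,-11,70),(-42,11,70)]
SS=[(42,11,70),(-42,11,70),(42,-11,70),(-42,-11,70),(50,15,4),(-50,15,4)]
show('scr',[('top',SC,t2([(175,135),(205,452),(310,448),(272,127),(240,155),(300,152),(325,420),(262,422)])),
 ('side',SS,s6([(148,145),(423,145),(150,110),(420,110),(118,328),(440,328)]))],[.4,-.3,0])
t3=lambda p:un(p,8,(90,185)); s5=lambda p:un(p,7,(230,295))
T=[(48,20,59),(48,12,59),(48,-12,59),(48,-20,59),(-44,20,59),(67,14.5,20.5),(67,-14.5,20.5)]
TS=[(48,12,59),(48,20,59),(48,-20,59),(48,-12,59),(67,14.5,20.5),(67,-14.5,20.5)]
show('twz',[('top',T,t3([(85,115),(115,115),(185,112),(213,112),(83,420),(136,64),(228,60)])),
 ('side',TS,s5([(140,220),(133,243),(148,102),(138,128),(60,300),(68,195)]))],[.4,.3,0])
for n,px in [('chips',[(319,201),(425,178),(523,181)])]:
    print(back('top',t1(px),.049))
print('bottle/cup/jar/dish/tape/box', back('top',np.array([(280,185),(402,185),(471,215),(174,207),(249,397),(417,402)])/1.5,[.0,.0,.02,.01,.024,.03]).round(3).tolist())
E
python3 m1.py
```

```text
plate ['top', 'side'] [ 0.59 -0.05  0.1 ] 5.66
    [[-0.8, -0.4], [-0.1, -0.2], [0.0, 0.0], [-0.1, 0.3], [-0.8, -0.3], [-0.8, 0.1]]
    [[-0.4, -1.7], [0.1, -0.8], [0.3, -0.6], [0.3, -1.3], [-0.2, -0.2], [0.6, 0.2]]
plate ['top'] [ 0.59 -0.05  0.1 ] 5.61
    [[-0.4, -0.3], [0.4, -0.1], [0.4, 0.2], [0.3, 0.3], [-0.3, -0.2], [-0.4, 0.1]]
plate ['side'] [ 0.59 -0.05  0.1 ] 5.74
    [[-0.5, -1.0], [-0.1, -0.3], [0.1, -0.1], [0.2, -0.6], [-0.3, 0.6], [0.6, 0.9]]
mat ['top', 'side'] [ 0.48 -0.32  0.16] 9.42
    [[-0.6, -0.4], [-0.2, -0.6], [0.1, 0.5], [-0.5, 0.5]]
    [[-0.3, -0.6], [-0.0, -1.0], [0.1, -0.9], [0.4, -0.7]]
mat ['top'] [ 0.48 -0.32  0.16] 9.37
    [[-0.3, -0.4], [0.2, -0.6], [0.3, 0.5], [-0.2, 0.5]]
mat ['side'] [ 0.48 -0.31  0.17] 9.56
    [[-0.4, 0.3], [-0.2, -0.3], [0.1, -0.2], [0.4, 0.1]]
scr ['top', 'side'] [ 0.49 -0.32  0.11] 6.3
    [[0.4, 0.1], [0.5, 0.0], [-0.9, -0.5], [-0.0, 0.1], [-1.6, -0.5], [-0.2, -0.9], [0.1, 0.2], [-0.9, 0.8]]
    [[0.4, -0.9], [0.8, -0.8], [-0.1, -1.3], [0.4, -1.1], [-0.1, -0.4], [-0.2, -0.2]]
scr ['top'] [ 0.49 -0.32  0.11] 6.31
    [[0.7, 
[... 213 characters left out ...]
.5]]
twz ['top', 'side'] [0.49 0.28 0.07] 3.84
    [[-0.7, 0.4], [-1.2, 0.2], [-0.3, 0.3], [-0.5, 0.1], [0.0, -0.0], [-0.3, 0.4], [-0.5, 0.4]]
    [[-0.8, -0.9], [-0.1, 0.2], [-1.0, -0.7], [0.2, -0.4], [0.0, -0.4], [0.1, -0.5]]
twz ['top'] [0.49 0.28 0.06] 3.27
    [[-0.2, 0.0], [-0.7, -0.0], [0.2, 0.1], [-0.0, -0.0], [0.2, -0.3], [0.3, 0.1], [0.1, 0.2]]
twz ['side'] [0.49 0.28 0.06] 3.55
    [[-0.6, -0.4], [0.1, 0.7], [-0.7, -0.3], [0.5, 0.1], [0.2, 0.0], [0.4, -0.1]]
[[ 0.59  0.02  0.05]
 [ 0.6  -0.03  0.05]
 [ 0.6  -0.07  0.05]]
bottle/cup/jar/dish/tape/box [[0.748, 0.106, 0.0], [0.754, -0.105, 0.0], [0.701, -0.224, 0.02], [0.702, 0.286, 0.01], [0.384, 0.14, 0.024], [0.384, -0.138, 0.03]]
```

```bash
sed -i 's/precision=2/precision=5/;s/print(.    .,a/0 and print(a/' m1.py; sed -i 's/for a in r: 0 and.*/pass/' m1.py; python3 m1.py
```

```text
plate ['top', 'side'] [ 0.5924 -0.048   0.0988] 5.66
    [[-0.8, -0.4], [-0.1, -0.2], [0.0, 0.0], [-0.1, 0.3], [-0.8, -0.3], [-0.8, 0.1]]
    [[-0.4, -1.7], [0.1, -0.8], [0.3, -0.6], [0.3, -1.3], [-0.2, -0.2], [0.6, 0.2]]
plate ['top'] [ 0.5922 -0.049   0.0979] 5.61
    [[-0.4, -0.3], [0.4, -0.1], [0.4, 0.2], [0.3, 0.3], [-0.3, -0.2], [-0.4, 0.1]]
plate ['side'] [ 0.5925 -0.0458  0.1001] 5.74
    [[-0.5, -1.0], [-0.1, -0.3], [0.1, -0.1], [0.2, -0.6], [-0.3, 0.6], [0.6, 0.9]]
mat ['top', 'side'] [ 0.4847 -0.3154  0.1644] 9.42
    [[-0.6, -0.4], [-0.2, -0.6], [0.1, 0.5], [-0.5, 0.5]]
    [[-0.3, -0.6], [-0.0, -1.0], [0.1, -0.9], [0.4, -0.7]]
mat ['top'] [ 0.4847 -0.3162  0.1636] 9.37
    [[-0.3, -0.4], [0.2, -0.6], [0.3, 0.5], [-0.2, 0.5]]
mat ['side'] [ 0.4847 -0.3112  0.1668] 9.56
    [[-0.4, 0.3], [-0.2, -0.3], [0.1, -0.2], [0.4, 0.1]]
scr ['top', 'side'] [ 0.4929 -0.3169  0.11  ] 6.3
    [[0.4, 0.1], [0.5, 0.0], [-0.9, -0.5], [-0.0, 0.1], [-1.6, -0.5], [-0.2, -0.9], [0.1, 0.2], [-0.9, 0.8]]
    [[0.4, -0.9], [0.8, -0.8], [-0.1, -1.3], [0.4, -1.1], [-0.1, -0.4], [-0.2, -0.2]]
scr ['
[... 312 characters left out ...]
1] 3.84
    [[-0.7, 0.4], [-1.2, 0.2], [-0.3, 0.3], [-0.5, 0.1], [0.0, -0.0], [-0.3, 0.4], [-0.5, 0.4]]
    [[-0.8, -0.9], [-0.1, 0.2], [-1.0, -0.7], [0.2, -0.4], [0.0, -0.4], [0.1, -0.5]]
twz ['top'] [0.4932 0.2804 0.0571] 3.27
    [[-0.2, 0.0], [-0.7, -0.0], [0.2, 0.1], [-0.0, -0.0], [0.2, -0.3], [0.3, 0.1], [0.1, 0.2]]
twz ['side'] [0.492  0.2824 0.062 ] 3.55
    [[-0.6, -0.4], [0.1, 0.7], [-0.7, -0.3], [0.5, 0.1], [0.2, 0.0], [0.4, -0.1]]
[[ 0.58829  0.01698  0.049  ]
 [ 0.59905 -0.02621  0.049  ]
 [ 0.59899 -0.0665   0.049  ]]
bottle/cup/jar/dish/tape/box [[0.748, 0.106, 0.0], [0.754, -0.105, 0.0], [0.701, -0.224, 0.02], [0.702, 0.286, 0.01], [0.384, 0.14, 0.024], [0.384, -0.138, 0.03]]
```

```bash
cat > nav.py <<'E'
import json,sys,numpy as np
# commanded pose: x y z psi(deg of tool y axis); tool always down
def load():
    try: return np.array(json.load(open('cmd.json')))
    except Exception: return np.array([.275,.561,.223,63.94])
def axes(psi):
    p=np.radians(psi); y=np.array([np.cos(p),np.sin(p),0]); z=np.array([0,0,-1.]); return np.c_[np.cross(y,z),y,z]
def go(wps):
    q=load(); R=axes(q[3])
    for w in wps:
        l=(R.T@(np.array(w[:3])-q[:3])*1000).round(1); r=round(-(w[3]-q[3]),2)
        print('linear',l.tolist(),'rot',[0,0,r])
    e=q.copy(); e[:3]=q[:3]+R@l/1000; e[3]=q[3]-r
    json.dump(e.tolist(),open('cmd.json','w')); print('end',e)
E
python3 - <<'E'
from nav import *
go([(.45,.2,.2,80),(.493,-.317,.16,96.3),(.493,-.317,.16,96.3)])
E
```

```text
linear [-315.8, -247.4, 23.0] rot [0, 0, np.float64(-16.06)]
linear [-581.6, -693.0, 63.0] rot [0, 0, np.float64(-32.36)]
linear [-581.6, -693.0, 63.0] rot [0, 0, np.float64(-32.36)]
end [ 0.49302804 -0.31704973  0.16       96.3       ]
```

>>> {"op": "play_rows", "data": {
  "fingers": [0, 0, 0, 0, 0, 0, 0, 0, 0, 0, 0, 0, 0, 0, 0, 0, 0, 0, 0, 0],
  "linear": [
    [-20, -15, 2],
    [-55, -43, 4],
    [-95, -74, 7],
    [-134, -105, 10],
    [-173, -136, 13],
    [-212, -166, 15],
    [-251, -197, 18],
    [-287, -225, 21],
    [-316, -247, 23],
    [-338, -284, 26],
    [-360, -321, 30],
    [-383, -359, 33],
    [-405, -396, 36],
    [-428, -434, 40],
    [-451, -472, 43],
    [-474, -510, 47],
    [-497, -549, 50],
    [-520, -588, 54],
    [-543, -627, 57],
    [-560, -657, 60]
  ],
  "rot": [
    [0, 0, -1],
    [0, 0, -3],
    [0, 0, -5],
    [0, 0, -7],
    [0, 0, -9],
    [0, 0, -11],
    [0, 0, -13],
    [0, 0, -15],
    [0, 0, -16],
    [0, 0, -18],
    [0, 0, -19],
    [0, 0, -21],
    [0, 0, -22],
    [0, 0, -24],
    [0, 0, -25],
    [0, 0, -27],
    [0, 0, -28],
    [0, 0, -30],
    [0, 0, -31],
    [0, 0, -32]
  ]
}}

```text
time_s: 2.1
position: [0.489, -0.2777, 0.1622]
tcp_rot: [[-0.995, -0.103, 0.0], [-0.103, 0.995, -0.001], [-0.0, -0.001, -1.0]]
force: [0.5, -0.1, -0.0]
opening: 0.997
```

```bash
cat >> nav.py <<'E'
def did(q0,l,r):
    R=axes(q0[3]); e=np.array(q0,float); e[:3]+=R@np.array(l)/1000; e[3]-=r
    json.dump(e.tolist(),open('cmd.json','w')); print('cmd',e)
E
python3 - <<'E'
from nav import *
did([.275,.561,.223,63.94],[-560,-657,60],-32)
go([(.493,-.317,.16,96.3),(.493,-.317,.032,96.3)])
from h import *
print(bot.read_state()['position'])
E
```

```text
cmd [ 0.48943925 -0.27522055  0.163      95.94      ]
linear [0.8, -41.9, 3.0] rot [0, 0, np.float64(-0.36)]
linear [0.8, -41.9, 131.0] rot [0, 0, np.float64(-0.36)]
end [ 4.9297965e-01 -3.1697837e-01  3.2000000e-02  9.6300000e+01]
[ 0.48899329 -0.27774426  0.16216091]
```

>>> {"op": "play_rows", "data": {
  "fingers": [0, 0, 0, 0, 0, 0, 0, 0, 0, 0, 0],
  "linear": [
    [0.8, -22, 3],
    [0.8, -41.9, 3],
    [0.8, -41.9, 20],
    [0.8, -41.9, 45],
    [0.8, -41.9, 65],
    [0.8, -41.9, 80],
    [0.8, -41.9, 100],
    [0.8, -41.9, 115],
    [0.8, -41.9, 125],
    [0.8, -41.9, 131],
    [0.8, -41.9, 131]
  ],
  "rot": [
    [0, 0, -0.36],
    [0, 0, -0.36],
    [0, 0, -0.36],
    [0, 0, -0.36],
    [0, 0, -0.36],
    [0, 0, -0.36],
    [0, 0, -0.36],
    [0, 0, -0.36],
    [0, 0, -0.36],
    [0, 0, -0.36],
    [0, 0, -0.36]
  ]
}}

```text
time_s: 3.2
position: [0.4923, -0.3163, 0.0309]
tcp_rot: [[-0.994, -0.11, -0.001], [-0.11, 0.994, 0.001], [0.001, 0.001, -1.0]]
force: [-1.4, -0.0, -0.3]
opening: 0.996
```

Run:
```python
from h import *
save('side','s1.png',(230,60,350,190),5); save('top','t1.png',(300,170,400,275),6)
```

```text
(no output)
```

View pics/s1.png

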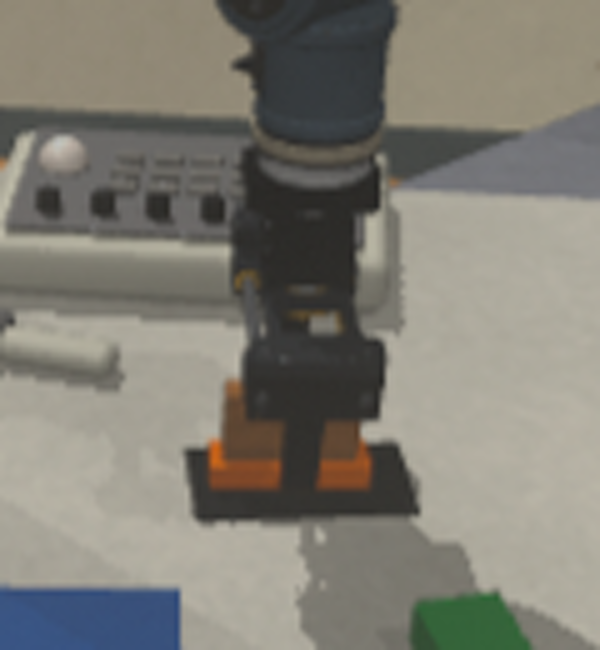

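View pics/t1.png

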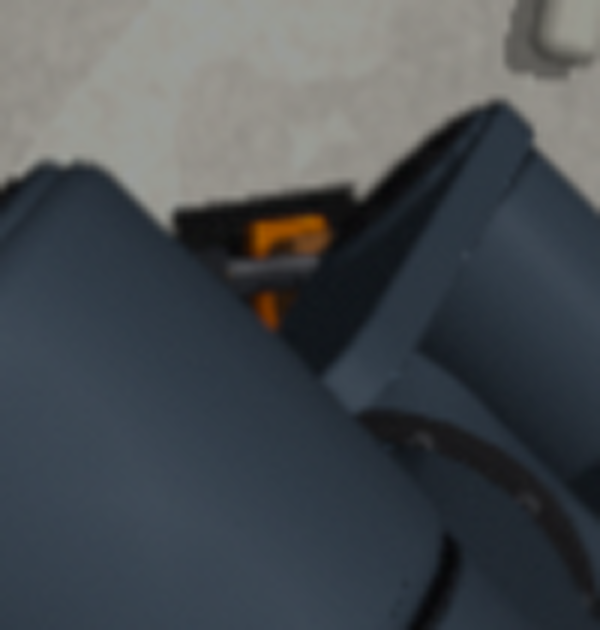

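>>> {"op": "play_rows", "data": {
  "fingers": [255, 255, 255, 255, 255, 255, 255, 255, 255, 255],
  "linear": [
    [0, 0, 0],
    [0, 0, 0],
    [0, 0, 0],
    [0, 0, 0],
    [0, 0, 0],
    [0, 0, 0],
    [0, 0, 0],
    [0, 0, 0],
    [0, 0, 0],
    [0, 0, 0]
  ],
  "rot": [
    [0, 0, 0],
    [0, 0, 0],
    [0, 0, 0],
    [0, 0, 0],
    [0, 0, 0],
    [0, 0, 0],
    [0, 0, 0],
    [0, 0, 0],
    [0, 0, 0],
    [0, 0, 0]
  ]
}}

```text
time_s: 4.3
position: [0.4926, -0.3167, 0.0315]
tcp_rot: [[-0.994, -0.11, 0.0], [-0.11, 0.994, -0.0], [-0.0, -0.0, -1.0]]
force: [-0.3, -0.3, -0.5]
opening: 0.246
```

Run:
```python
from nav import *
go([(.493,-.317,.14,96.3),(.6003,-.1075,.14,95.66),(.6003,-.1075,.085,95.66)])
```

```text
linear [-0.0, -0.0, -108.0] rot [0, 0, np.float64(-0.0)]
linear [-129.7, 196.4, -108.0] rot [0, 0, np.float64(0.64)]
linear [-129.7, 196.4, -53.0] rot [0, 0, np.float64(0.64)]
end [ 6.00344568e-01 -1.07531898e-01  8.50000000e-02  9.56600000e+01]
```

>>> {"op": "play_rows", "data": {
  "fingers": [255, 255, 255, 255, 255, 255, 255, 255, 255, 255, 255, 255, 255, 255, 255, 255, 255, 255, 255],
  "linear": [
    [0, 0, -8],
    [0, 0, -25],
    [0, 0, -50],
    [0, 0, -80],
    [0, 0, -100],
    [0, 0, -108],
    [-10, 15, -108],
    [-29, 44, -108],
    [-52, 79, -108],
    [-76, 115, -108],
    [-99, 150, -108],
    [-118, 179, -108],
    [-127, 192, -108],
    [-129.7, 196.4, -105],
    [-129.7, 196.4, -95],
    [-129.7, 196.4, -80],
    [-129.7, 196.4, -65],
    [-129.7, 196.4, -53],
    [-129.7, 196.4, -53]
  ],
  "rot": [
    [0, 0, 0],
    [0, 0, 0],
    [0, 0, 0],
    [0, 0, 0],
    [0, 0, 0],
    [0, 0, 0],
    [0, 0, 0],
    [0, 0, 0.2],
    [0, 0, 0.3],
    [0, 0, 0.4],
    [0, 0, 0.64],
    [0, 0, 0.64],
    [0, 0, 0.64],
    [0, 0, 0.64],
    [0, 0, 0.64],
    [0, 0, 0.64],
    [0, 0, 0.64],
    [0, 0, 0.64],
    [0, 0, 0.64]
  ]
}}

```text
time_s: 6.2
position: [0.5977, -0.1079, 0.0821]
tcp_rot: [[-0.995, -0.097, -0.005], [-0.097, 0.995, 0.002], [0.005, 0.002, -1.0]]
force: [0.7, -0.2, -1.7]
opening: 0.252
```

Run:
```python
from h import *
print(bot.read_state()['position'],bot.read_state()['force'])
save('side','s2.png',(190,90,310,280),4); save('top','t2.png',(160,140,300,220),5)
```

```text
[ 0.59765122 -0.10794473  0.08205706] [ 0.72022133 -0.20445345 -1.66752649]
```

View pics/s2.png

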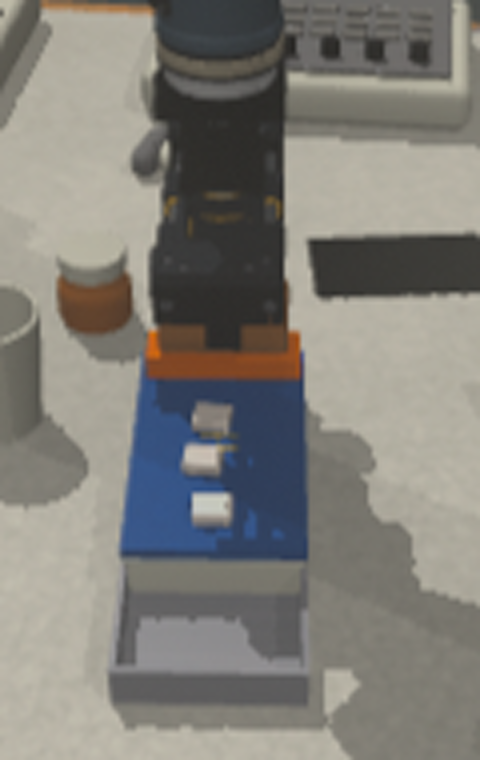

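View pics/t2.png

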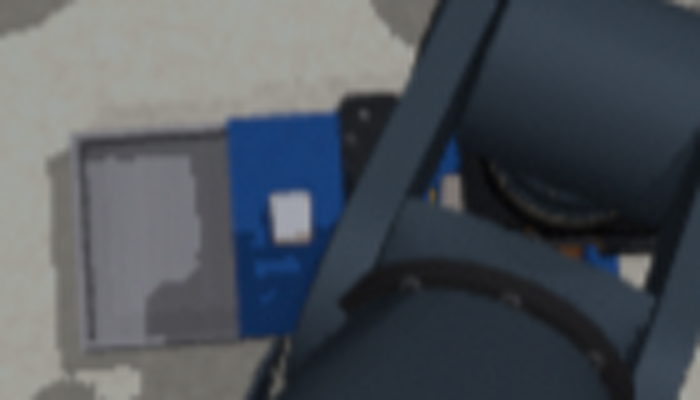

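>>> {"op": "play_rows", "data": {
  "fingers": [255, 255, 255, 255, 255, 255, 255, 255, 255, 255, 255],
  "linear": [
    [0, 0, 5],
    [0, 0, 10],
    [0, 0, 12.5],
    [0, 0, 12.5],
    [0, 3, 12.5],
    [0, 8, 12.5],
    [0, 14, 12.5],
    [0, 21, 12.5],
    [0, 28, 12.5],
    [0, 35, 12.5],
    [0, 40, 12.5]
  ],
  "rot": [
    [0, 0, 0],
    [0, 0, 0],
    [0, 0, 0],
    [0, 0, 0],
    [0, 0, 0],
    [0, 0, 0],
    [0, 0, 0],
    [0, 0, 0],
    [0, 0, 0],
    [0, 0, 0],
    [0, 0, 0]
  ]
}}

```text
time_s: 7.4
position: [0.5958, -0.0663, 0.0721]
tcp_rot: [[-0.995, -0.099, -0.0], [-0.099, 0.995, 0.0], [0.0, 0.0, -1.0]]
force: [0.1, -0.4, -1.4]
opening: 0.245
```

Run:
```python
from h import *
print(bot.read_state()['position'],bot.read_state()['force'])
save('side','s3.png',(190,90,310,280),4)
```

```text
[ 0.59580366 -0.06630397  0.07210411] [ 0.09476115 -0.3838198  -1.35915595]
```

View pics/s3.png

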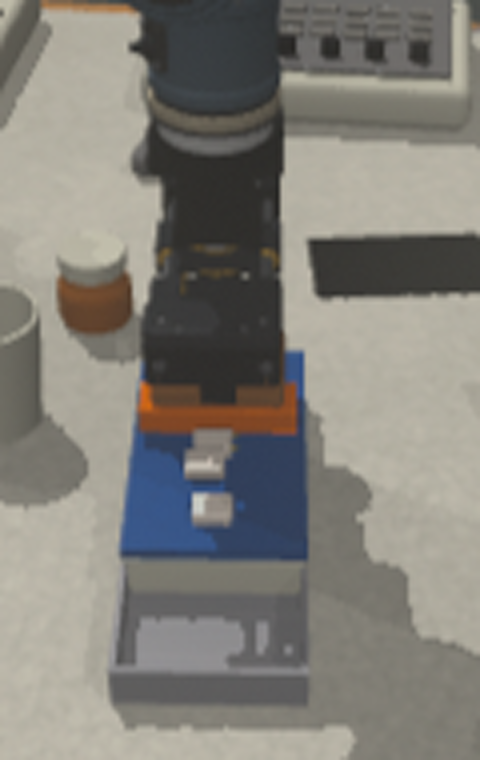

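>>> {"op": "play_rows", "data": {
  "fingers": [255, 255, 255, 255, 255, 255, 255, 255, 255, 255, 255, 255, 255, 255, 255, 255, 255, 255, 255, 255],
  "linear": [
    [0, 0, 2],
    [0, 2, 3.1],
    [0, 6, 3.1],
    [0, 11, 3.1],
    [0, 17, 3.1],
    [0, 24, 3.1],
    [0, 31, 3.1],
    [0, 38, 3.1],
    [0, 45, 3.1],
    [0, 52, 3.1],
    [0, 59, 3.1],
    [0, 66, 3.1],
    [0, 73, 3.1],
    [0, 80, 3.1],
    [0, 87, 3.1],
    [0, 94, 3.1],
    [0, 101, 3.1],
    [0, 108, 3.1],
    [0, 113, 3.1],
    [0, 113, 3.1]
  ],
  "rot": [
    [0, 0, 0],
    [0, 0, 0],
    [0, 0, 0],
    [0, 0, 0],
    [0, 0, 0],
    [0, 0, 0],
    [0, 0, 0],
    [0, 0, 0],
    [0, 0, 0],
    [0, 0, 0],
    [0, 0, 0],
    [0, 0, 0],
    [0, 0, 0],
    [0, 0, 0],
    [0, 0, 0],
    [0, 0, 0],
    [0, 0, 0],
    [0, 0, 0],
    [0, 0, 0],
    [0, 0, 0]
  ]
}}

```text
time_s: 9.45
position: [0.5845, 0.046, 0.0689]
tcp_rot: [[-0.995, -0.1, -0.0], [-0.1, 0.995, 0.0], [0.0, 0.0, -1.0]]
force: [0.1, -0.3, -1.4]
opening: 0.248
```

Run:
```python
from h import *
print(bot.read_state()['position'],bot.read_state()['force'])
save('side','s4.png',(190,90,310,280),4)
```

```text
[0.58453862 0.04602669 0.06892504] [ 0.09831361 -0.3178221  -1.38494987]
```

View pics/s4.png

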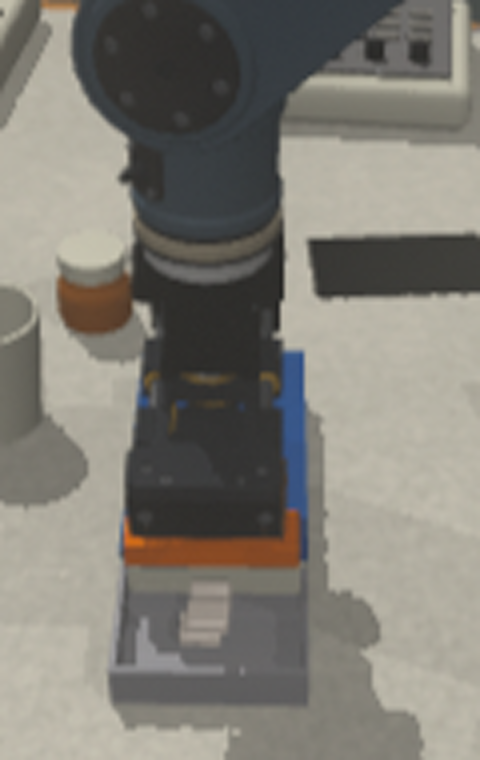

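Run:
```python
from nav import *
did(load(),[0,40+113,12.5+3.1],0)
go([(.5855,.047,.15,95.66),(.485,-.316,.15,99.4),(.485,-.316,.045,99.4)])
```

```text
cmd [5.85254936e-01 4.47221757e-02 6.94000000e-02 9.56600000e+01]
linear [-0.5, 2.2, -80.6] rot [0, 0, np.float64(-0.0)]
linear [135.3, -349.1, -80.6] rot [0, 0, np.float64(-3.74)]
linear [135.3, -349.1, 24.4] rot [0, 0, np.float64(-3.74)]
end [ 4.85044572e-01 -3.16019814e-01  4.50000000e-02  9.94000000e+01]
```

>>> {"op": "play_rows", "data": {
  "fingers": [255, 255, 255, 255, 255, 255, 255, 255, 255, 255, 255, 255, 255, 255, 255, 255, 255, 255, 255, 255],
  "linear": [
    [0, 0, -5],
    [0, 0, -20],
    [0, 0, -45],
    [0, 0, -70],
    [0, 0, -80.6],
    [5, -13, -80.6],
    [16, -42, -80.6],
    [31, -80, -80.6],
    [47, -121, -80.6],
    [63, -162, -80.6],
    [79, -203, -80.6],
    [95, -244, -80.6],
    [110, -285, -80.6],
    [123, -317, -80.6],
    [131, -339, -80.6],
    [135.3, -349.1, -75],
    [135.3, -349.1, -60],
    [135.3, -349.1, -35],
    [135.3, -349.1, -10],
    [135.3, -349.1, 10]
  ],
  "rot": [
    [0, 0, 0],
    [0, 0, 0],
    [0, 0, 0],
    [0, 0, 0],
    [0, 0, 0],
    [0, 0, 0],
    [0, 0, -0.4],
    [0, 0, -0.8],
    [0, 0, -1.2],
    [0, 0, -1.6],
    [0, 0, -2],
    [0, 0, -2.4],
    [0, 0, -2.8],
    [0, 0, -3.2],
    [0, 0, -3.74],
    [0, 0, -3.74],
    [0, 0, -3.74],
    [0, 0, -3.74],
    [0, 0, -3.74],
    [0, 0, -3.74]
  ]
}}

```text
time_s: 11.5
position: [0.4831, -0.314, 0.0564]
tcp_rot: [[-0.987, -0.163, -0.003], [-0.163, 0.987, 0.003], [0.002, 0.003, -1.0]]
force: [-0.4, -0.2, -0.8]
opening: 0.255
```

Run:
```python
from nav import *
from h import *
did([5.85254936e-01,4.47221757e-02,6.94000000e-02,9.56600000e+01],[135.3,-349.1,10],-3.74)
save('side','s5.png',(180,90,340,280),4)
print(bot.read_state()['position'])
```

```text
cmd [ 4.85044572e-01 -3.16019814e-01  5.94000000e-02  9.94000000e+01]
[ 0.48156825 -0.31264508  0.05362531]
```

View pics/s5.png

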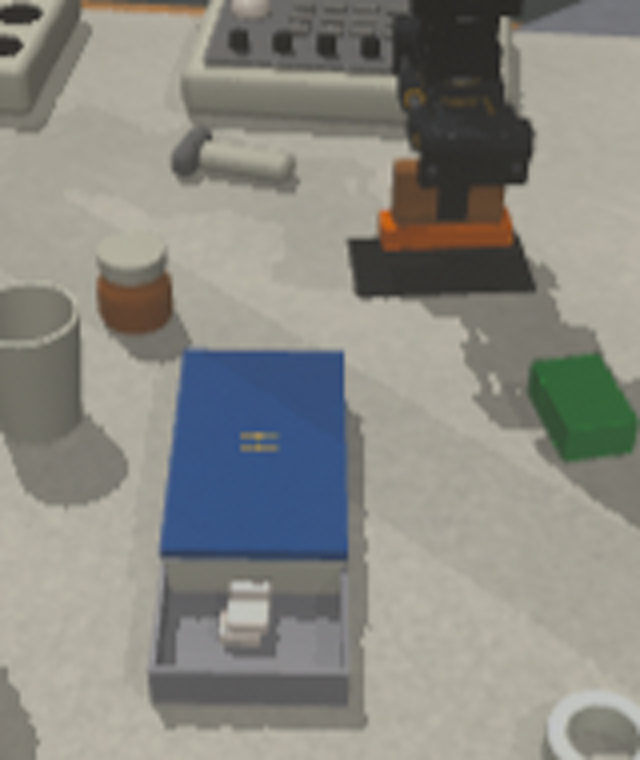

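>>> {"op": "play_rows", "data": {
  "fingers": [255, 255, 255, 255, 255, 255],
  "linear": [
    [0, 0, 5],
    [0, 0, 12],
    [0, 0, 19],
    [0, 0, 24],
    [0, 0, 26],
    [0, 0, 26]
  ],
  "rot": [
    [0, 0, 0],
    [0, 0, 0],
    [0, 0, 0],
    [0, 0, 0],
    [0, 0, 0],
    [0, 0, 0]
  ]
}}

```text
time_s: 12.15
position: [0.4846, -0.3155, 0.0329]
tcp_rot: [[-0.987, -0.163, -0.0], [-0.163, 0.987, 0.0], [0.0, 0.0, -1.0]]
force: [0.3, 0.1, -1.1]
opening: 0.25
```

>>> {"op": "play_rows", "data": {
  "fingers": [255, 255, 255],
  "linear": [
    [0, 0, 1],
    [0, 0, 1.5],
    [0, 0, 1.5]
  ],
  "rot": [
    [0, 0, 0],
    [0, 0, 0],
    [0, 0, 0]
  ]
}}

```text
time_s: 12.45
position: [0.4847, -0.3157, 0.0316]
tcp_rot: [[-0.987, -0.163, 0.0], [-0.163, 0.987, -0.0], [-0.0, -0.0, -1.0]]
force: [-0.4, -0.1, -2.4]
opening: 0.252
```

>>> {"op": "play_rows", "data": {
  "fingers": [200, 150, 100, 50, 0, 0, 0, 0, 0, 0, 0, 0, 0],
  "linear": [
    [0, 0, 0],
    [0, 0, 0],
    [0, 0, 0],
    [0, 0, 0],
    [0, 0, 0],
    [0, 0, 0],
    [0, 0, -5],
    [0, 0, -15],
    [0, 0, -35],
    [0, 0, -65],
    [0, 0, -95],
    [0, 0, -120],
    [0, 0, -130]
  ],
  "rot": [
    [0, 0, 0],
    [0, 0, 0],
    [0, 0, 0],
    [0, 0, 0],
    [0, 0, 0],
    [0, 0, 0],
    [0, 0, 0],
    [0, 0, 0],
    [0, 0, 0],
    [0, 0, 0],
    [0, 0, 0],
    [0, 0, 0],
    [0, 0, 0]
  ]
}}

```text
time_s: 13.75
position: [0.4858, -0.3167, 0.165]
tcp_rot: [[-0.987, -0.163, 0.004], [-0.163, 0.987, -0.004], [-0.004, -0.005, -1.0]]
force: [0.2, -0.3, -0.1]
opening: 0.997
```

Run:
```python
from nav import *
from h import *
did(load(),[0,0,26+1.5-130],0)
save('side','s6.png',(180,90,340,280),4)
q=load(); tw=np.array([.4925,.281])
go([(.475,0,.17,97),(.4925,.281,.12,93.5)])
```

```text
cmd [ 0.48504457 -0.31601981  0.1619     99.4       ]
linear [-41.7, 313.4, -8.1] rot [0, 0, np.float64(2.4)]
linear [-104.9, 587.8, 41.9] rot [0, 0, np.float64(5.9)]
end [ 0.49253299  0.2810202   0.12       93.5       ]
```

View pics/s6.png

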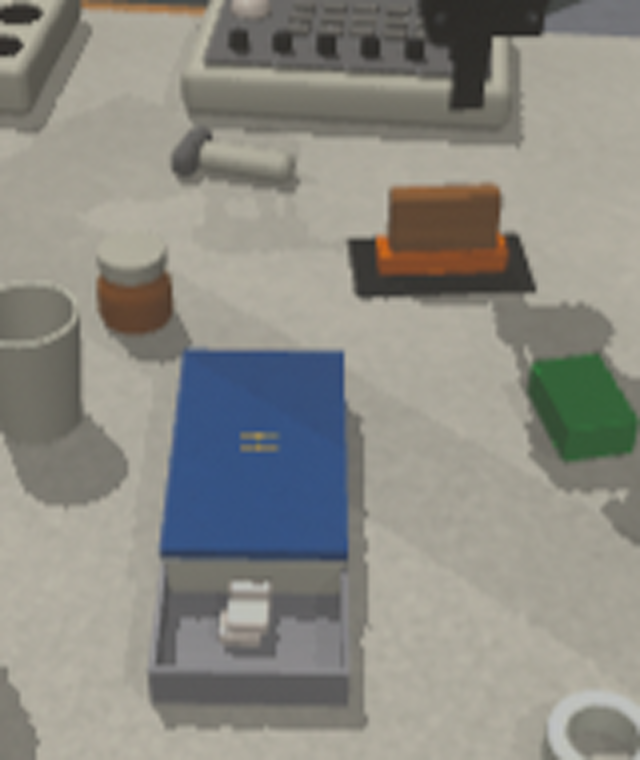

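>>> {"op": "play_rows", "data": {
  "fingers": [0, 0, 0, 0, 0, 0, 0, 0, 0, 0, 0, 0, 0, 0, 0, 0, 0, 0],
  "linear": [
    [-2, 14, -1],
    [-6, 43, -1],
    [-11, 82, -2],
    [-16, 122, -3],
    [-22, 162, -4],
    [-27, 202, -5],
    [-32, 242, -6],
    [-38, 282, -7],
    [-41.7, 313.4, -8.1],
    [-50, 351, -1],
    [-59, 390, 6],
    [-68, 429, 13],
    [-77, 468, 20],
    [-86, 507, 27],
    [-95, 546, 34],
    [-102, 574, 39],
    [-104.9, 587.8, 41.9],
    [-104.9, 587.8, 41.9]
  ],
  "rot": [
    [0, 0, 0],
    [0, 0, 0.3],
    [0, 0, 0.6],
    [0, 0, 1],
    [0, 0, 1.3],
    [0, 0, 1.6],
    [0, 0, 1.9],
    [0, 0, 2.2],
    [0, 0, 2.4],
    [0, 0, 2.9],
    [0, 0, 3.4],
    [0, 0, 3.9],
    [0, 0, 4.4],
    [0, 0, 4.9],
    [0, 0, 5.4],
    [0, 0, 5.9],
    [0, 0, 5.9],
    [0, 0, 5.9]
  ]
}}

```text
time_s: 15.6
position: [0.4902, 0.2827, 0.118]
tcp_rot: [[-0.998, -0.064, -0.003], [-0.064, 0.998, -0.001], [0.003, -0.001, -1.0]]
force: [0.3, -1.2, 0.0]
opening: 0.998
```

Run:
```python
from h import *
print(bot.read_state()['position'])
save('side','s7.png',(200,200,340,370),4)
save('top','t7.png',(70,160,190,260),5)
```

```text
[0.49016007 0.28269295 0.11795479]
```

View pics/s7.png

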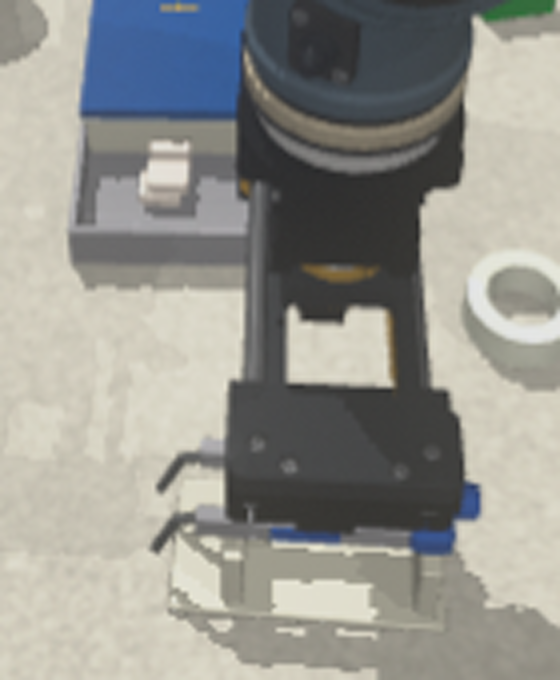

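View pics/t7.png

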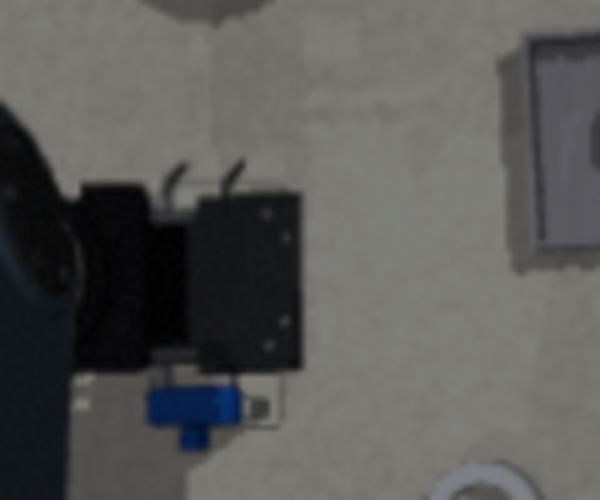

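>>> {"op": "play_rows", "data": {
  "fingers": [0, 0, 0, 0, 0, 0, 0, 0, 0, 0, 0],
  "linear": [
    [0, 0, 5],
    [0, 0, 18],
    [0, 0, 35],
    [0, 0, 50],
    [0, 0, 63],
    [0, 0, 73],
    [0, 0, 80],
    [0, 0, 84],
    [0, 0, 86],
    [0, 0, 86],
    [0, 0, 86]
  ],
  "rot": [
    [0, 0, 0],
    [0, 0, 0],
    [0, 0, 0],
    [0, 0, 0],
    [0, 0, 0],
    [0, 0, 0],
    [0, 0, 0],
    [0, 0, 0],
    [0, 0, 0],
    [0, 0, 0],
    [0, 0, 0]
  ]
}}

```text
time_s: 16.8
position: [0.4924, 0.2817, 0.034]
tcp_rot: [[-0.998, -0.061, 0.001], [-0.061, 0.998, 0.0], [-0.001, 0.0, -1.0]]
force: [-0.1, 0.4, -0.5]
opening: 0.995
```

Run:
```python
from h import *
print(bot.read_state()['position'])
save('side','s8.png',(220,250,340,370),6)
```

```text
[0.49235908 0.28166711 0.03396598]
```

View pics/s8.png

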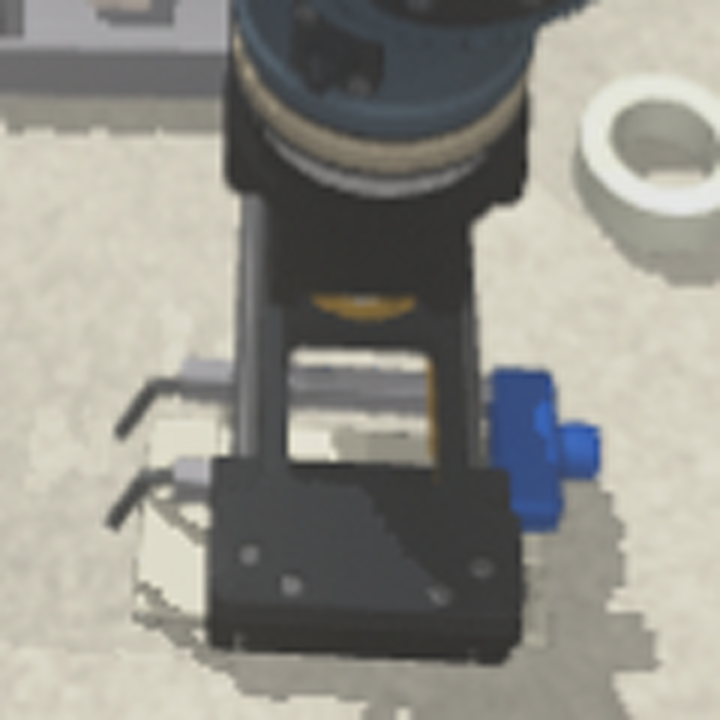

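>>> {"op": "play_rows", "data": {
  "fingers": [60, 100, 130, 145, 155, 160, 160, 160],
  "linear": [
    [0, 0, 0],
    [0, 0, 0],
    [0, 0, 0],
    [0, 0, 0],
    [0, 0, 0],
    [0, 0, 0],
    [0, 0, 0],
    [0, 0, 0]
  ],
  "rot": [
    [0, 0, 0],
    [0, 0, 0],
    [0, 0, 0],
    [0, 0, 0],
    [0, 0, 0],
    [0, 0, 0],
    [0, 0, 0],
    [0, 0, 0]
  ]
}}

```text
time_s: 17.65
position: [0.4921, 0.2815, 0.0336]
tcp_rot: [[-0.998, -0.061, -0.0], [-0.061, 0.998, 0.0], [0.0, 0.0, -1.0]]
force: [0.8, 0.4, 0.2]
opening: 0.404
```

Run:
```python
from h import *
save('side','s9.png',(220,270,340,370),6)
save('top','t9.png',(80,180,160,260),8)
```

```text
(no output)
```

View pics/s9.png

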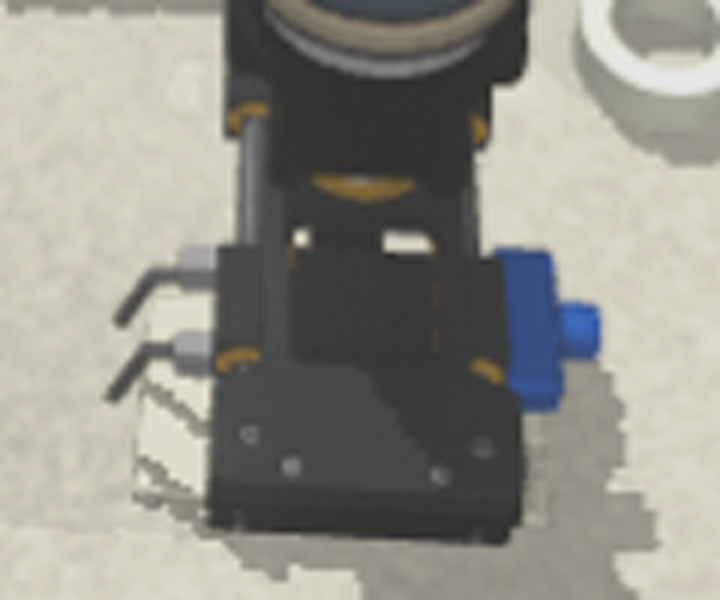

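View pics/t9.png

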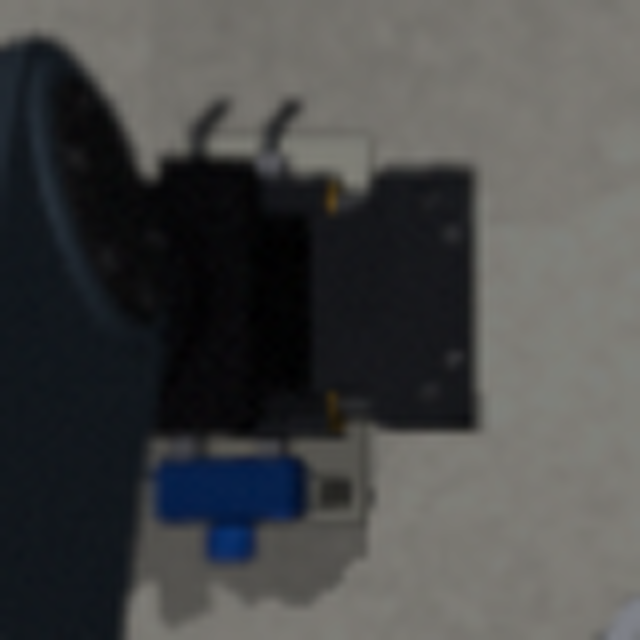

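>>> {"op": "play_rows", "data": {
  "fingers": [165, 165, 165, 165, 165],
  "linear": [
    [0, 0, 0],
    [0, 0, 0],
    [0, 0, 0],
    [0, 0, 0],
    [0, 0, 0]
  ],
  "rot": [
    [0, 0, 0],
    [0, 0, 0],
    [0, 0, 0],
    [0, 0, 0],
    [0, 0, 0]
  ]
}}

```text
time_s: 18.25
position: [0.492, 0.2815, 0.0335]
tcp_rot: [[-0.998, -0.061, -0.0], [-0.061, 0.998, -0.0], [0.0, -0.0, -1.0]]
force: [-0.1, -0.0, 0.0]
opening: 0.354
```

>>> {"op": "play_rows", "data": {
  "fingers": [170, 175, 177, 177, 177, 177, 177, 177, 177, 177, 177, 177, 177],
  "linear": [
    [0, 0, 0],
    [0, 0, 0],
    [0, 0, 0],
    [0, 0, 0],
    [0, 0, 0],
    [0, 0, 0],
    [0, 0, -3],
    [0, 0, -10],
    [0, 0, -25],
    [0, 0, -45],
    [0, 0, -65],
    [0, 0, -80],
    [0, 0, -80]
  ],
  "rot": [
    [0, 0, 0],
    [0, 0, 0],
    [0, 0, 0],
    [0, 0, 0],
    [0, 0, 0],
    [0, 0, 0],
    [0, 0, 0],
    [0, 0, 0],
    [0, 0, 0],
    [0, 0, 0],
    [0, 0, 0],
    [0, 0, 0],
    [0, 0, 0]
  ]
}}

```text
time_s: 19.55
position: [0.4937, 0.2821, 0.1162]
tcp_rot: [[-0.998, -0.061, 0.005], [-0.061, 0.998, 0.002], [-0.005, 0.001, -1.0]]
force: [-0.3, 0.2, -0.5]
opening: 0.307
```

Run:
```python
from h import *
from nav import *
did([0.49253299,0.2810202,0.12,93.5],[0,0,86-80],0)
save('side','s10.png',(200,250,340,370),5)
save('top','t10.png',(80,160,160,260),6)
```

```text
cmd [ 0.49253299  0.2810202   0.114      93.5       ]
```

View pics/s10.png

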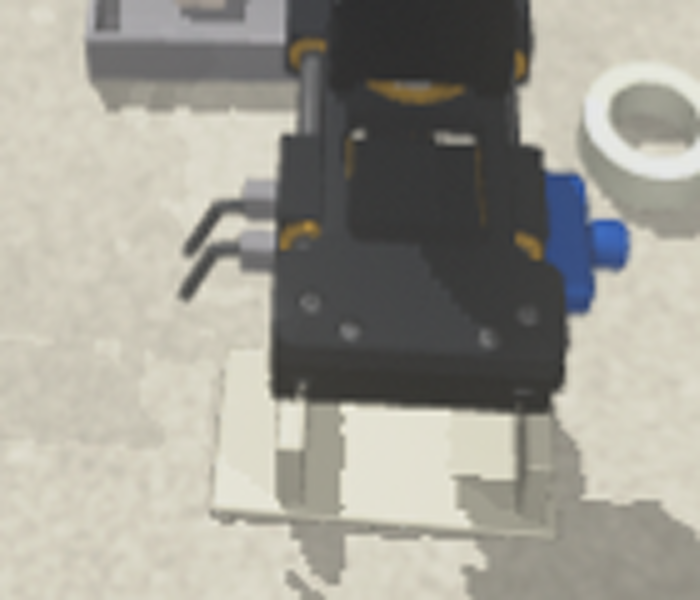

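View pics/t10.png

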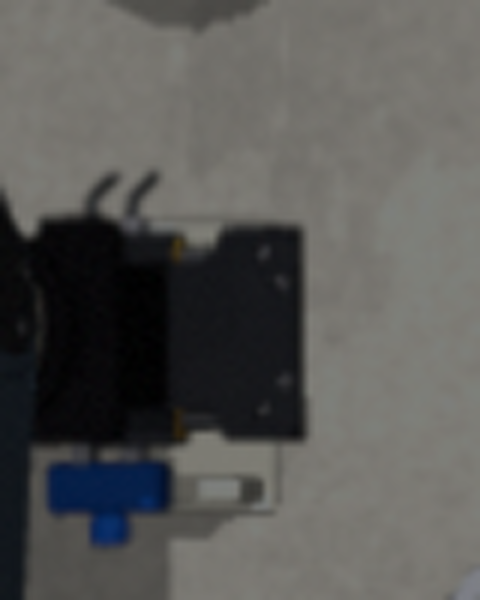

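Run:
```python
from nav import *
go([(.5257,-.0546,.114,95.66),(.5257,-.0546,.095,95.66)])
```

```text
linear [-12.6, -337.0, -0.0] rot [0, 0, np.float64(-2.16)]
linear [-12.6, -337.0, 19.0] rot [0, 0, np.float64(-2.16)]
end [ 5.25682846e-01 -5.45820155e-02  9.50000000e-02  9.56600000e+01]
```

>>> {"op": "play_rows", "data": {
  "fingers": [177, 177, 177, 177, 177, 177, 177, 177, 177, 177, 177, 177, 177, 177, 177, 177, 177, 177, 177, 177],
  "linear": [
    [0, -6, 0],
    [-1, -20, 0],
    [-1.5, -40, 0],
    [-2.3, -62, 0],
    [-3.2, -86, 0],
    [-4, -110, 0],
    [-5, -134, 0],
    [-6, -158, 0],
    [-7, -182, 0],
    [-8, -206, 0],
    [-8.6, -230, 0],
    [-9.5, -254, 0],
    [-10.4, -278, 0],
    [-11.2, -300, 0],
    [-12, -319, 0],
    [-12.4, -331, 2],
    [-12.6, -336, 8],
    [-12.6, -337, 15],
    [-12.6, -337, 19],
    [-12.6, -337, 19]
  ],
  "rot": [
    [0, 0, 0],
    [0, 0, 0],
    [0, 0, -0.2],
    [0, 0, -0.4],
    [0, 0, -0.6],
    [0, 0, -0.8],
    [0, 0, -1],
    [0, 0, -1.2],
    [0, 0, -1.4],
    [0, 0, -1.6],
    [0, 0, -1.8],
    [0, 0, -2],
    [0, 0, -2.16],
    [0, 0, -2.16],
    [0, 0, -2.16],
    [0, 0, -2.16],
    [0, 0, -2.16],
    [0, 0, -2.16],
    [0, 0, -2.16],
    [0, 0, -2.16]
  ]
}}

```text
time_s: 21.65
position: [0.5242, -0.0531, 0.0935]
tcp_rot: [[-0.995, -0.1, -0.003], [-0.1, 0.995, 0.001], [0.002, 0.001, -1.0]]
force: [0.9, -0.2, -0.5]
opening: 0.307
```

Run:
```python
from h import *
save('side','s11.png',(205,170,285,240),8)
save('top','t11.png',(210,150,300,220),8)
s=bot.read_state(); print(s['position'],s['tcp_rot'],s['opening'])
```

```text
[ 0.52491825 -0.05328021  0.09425561] [[-9.95004864e-01 -9.98229999e-02 -8.30758189e-04]
 [-9.98233081e-02  9.95005122e-01  3.38005594e-04]
 [ 7.92867921e-04  4.19246241e-04 -9.99999598e-01]] 0.3086627266601847
```

View pics/s11.png

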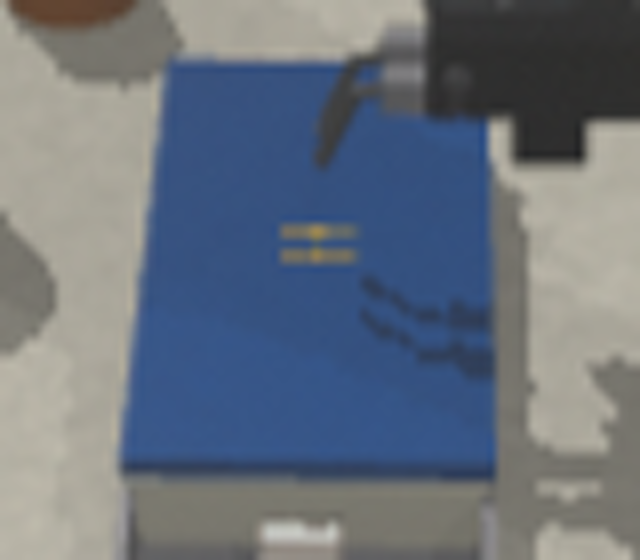

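View pics/t11.png

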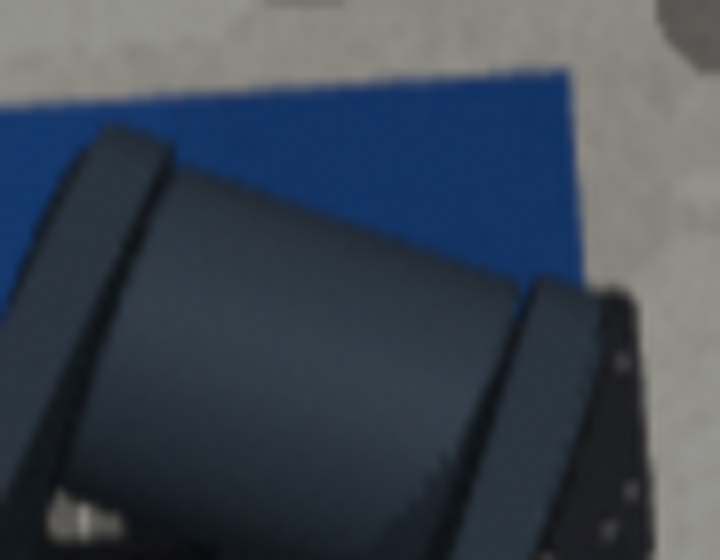

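>>> {"op": "play_rows", "data": {
  "fingers": [178, 178, 178, 178, 178, 178],
  "linear": [
    [0, 0, 4],
    [0, 0, 10],
    [0, 0, 16],
    [0, 0, 20],
    [0, 0, 21],
    [0, 0, 21]
  ],
  "rot": [
    [0, 0, 0],
    [0, 0, 0],
    [0, 0, 0],
    [0, 0, 0],
    [0, 0, 0],
    [0, 0, 0]
  ]
}}

```text
time_s: 22.35
position: [0.5251, -0.0541, 0.0732]
tcp_rot: [[-0.995, -0.099, -0.001], [-0.099, 0.995, 0.0], [0.001, 0.0, -1.0]]
force: [0.1, 0.6, 0.4]
opening: 0.305
```

>>> {"op": "play_rows", "data": {
  "fingers": [178, 178, 178],
  "linear": [
    [0, 0, 0],
    [0, 0, 0],
    [0, 0, 0]
  ],
  "rot": [
    [0, 0, 0],
    [0, 0, 0],
    [0, 0, 0]
  ]
}}

```text
time_s: 22.65
position: [0.5253, -0.0542, 0.0738]
tcp_rot: [[-0.995, -0.099, 0.0], [-0.099, 0.995, -0.0], [-0.0, -0.0, -1.0]]
force: [-0.5, -0.4, -1.2]
opening: 0.303
```

Run:
```python
from h import *
from nav import *
did(load(),[0,0,21],0)
save('side','s12.png',(230,175,270,215),14)
s=bot.read_state(); print(s['position'],s['tcp_rot'],s['opening'])
p=s['position']; R=s['tcp_rot']
np.set_printoptions(precision=5,suppress=True)
for g in (10.,):
  for sy in (1,-1):
    # tweezers frame: x=-toolx? tool x ~ -world x ; y=tool y ; z=-tool z
    for lab,v in (('tip',(67,sy*g/2,-24.5)),('rod',(67,sy*(g/2+2.5),-24.5))):
        W=p+R@(np.array([-v[0],v[1],-(v[2]+11.5)])/1000); px=proj('side',[W])[0]
        print(lab,sy,W,px,'crop',(px-[230,175]+.5)*14-.5)
for y in (.005,-.005):
    a=.0995; 
    for o in ((.5924,-.048),(.5925,-.0458)):
        W=[o[0]-np.sin(a)*y,o[1]+np.cos(a)*y,.04]; px=proj('side',[W])[0]; print('mark',W,'crop',(px-[230,175]+.5)*14-.5)
```

```text
cmd [ 5.25682846e-01 -5.45820155e-02  7.40000000e-02  9.56600000e+01]
[ 0.52531677 -0.05414847  0.07373318] [[-9.95120342e-01 -9.86680473e-02  3.49819031e-04]
 [-9.86681028e-02  9.95120387e-01 -1.45258582e-04]
 [-3.33779669e-04 -1.79065750e-04 -9.99999928e-01]] 0.30562181856976744
tip 1 [ 0.5915  -0.04256  0.06075] [244.48635 194.8624 ] crop [209.30893 284.57366]
rod 1 [ 0.59125 -0.04008  0.06075] [244.45461 195.52371] crop [208.86457 293.83192]
tip -1 [ 0.59249 -0.05252  0.06076] [244.61192 192.24599] crop [211.06695 247.94386]
rod -1 [ 0.59273 -0.055    0.06076] [244.64298 191.59899] crop [211.50165 238.88589]
mark [np.float64(0.5919033204894714), np.float64(-0.04302473021195624), 0.04] crop [208.5643  369.87801]
mark [np.float64(0.5920033204894714), np.float64(-0.04082473021195625), 0.04] crop [206.42031 377.95698]
mark [np.float64(0.5928966795105287), np.float64(-0.05297526978804376), 0.04] crop [210.26497 333.09096]
mark [np.float64(0.5929966795105287), np.float64(-0.05077526978804375), 0.04] crop [208.14262 341.03164]
```

View pics/s12.png

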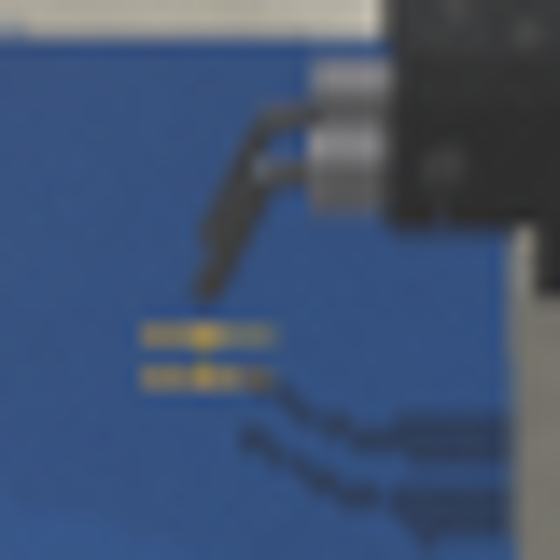

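Run:
```python
from h import *
np.set_printoptions(precision=4,suppress=True)
def cen(fn,box):
    im=cv2.imread('pics/raw_'+fn).astype(float); x0,y0,x1,y1=box
    c=im[y0:y1,x0:x1]; w=c[:,:,2]-c[:,:,0]; w=w-np.median(w); w[w<12]=0
    Y,X=np.mgrid[y0:y1,x0:x1]; print(fn,'n',(w>0).sum(),'c',(w*X).sum()/w.sum(),(w*Y).sum()/w.sum()); return (w*X).sum()/w.sum(),(w*Y).sum()/w.sum()
for fn,cam,box in (('s6.png','side',(228,188,262,210)),('s7.png','side',(228,188,262,210)),('t9.png','top',(234,172,258,194)),('t10.png','top',(234,172,258,194))):
    try:
        c=cen(fn,box); print(back(cam,[c],.04))
    except Exception as e: print(fn,e)
im=cv2.imread('pics/raw_s12.png').astype(int)
print(im[186:200,238:252,0]); print('blue'); print(im[186:200,238:252,2])
```

```text
s6.png n 41 c 244.1933014354067 200.0060606060606
[[ 0.593  -0.0465  0.04  ]]
s7.png n 53 c 246.38132128254787 200.83839035937163
[[ 0.5871 -0.044   0.04  ]]
t9.png n 68 c 244.2548090326178 182.23752439364372
[[ 0.5933 -0.0482  0.04  ]]
t10.png n 67 c 244.2415746247522 182.23732653639195
[[ 0.5933 -0.0481  0.04  ]]
[[127 127 126 126 126 125 125 125 103  69  98 109 108 102]
 [127 126 127 127 126 125 125 120  83  64  94  82  75  76]
 [127 126 127 128 127 126 126 102  71  66  64  85 101 103]
 [127 126 128 128 127 127 121  84  67  64  67 110 125 127]
 [126 127 127 128 128 127 103  71  66  64  86 122 128 128]
 [126 128 127 127 127 126  87  67  64  66 110 126 127 127]
 [127 127 127 127 127 126  99  71  63  88 121 127 127 127]
 [128 128 129 129 127 126 103  72  67 111 125 127 128 128]
 [128 129 129 128 127 120  84  65  86 121 127 128 128 128]
 [128 128 128 128 127 111  75  68 111 126 127 128 128 128]
 [128 128 127 127 126 118  94 103 125 128 128 128 128 128]
 [128 128 128 127 128 128 120 126 128 128 129 127 128 129]
 [128 128 106 101 100  99  94  98 107 108 108 115 125 128]
 [128 128 107 10
[... 175 characters left out ...]
5  55  56  54  55  55  58  61  64  62  60  58  59]
 [ 55  55  55  55  55  55  56  62  63  63  59  54  54  53]
 [ 55  55  54  54  55  54  58  61  64  62  54  53  54  53]
 [ 54  55  55  54  54  53  63  64  62  58  54  53  53  54]
 [ 55  54  55  54  56  54  60  63  61  56  54  54  53  53]
 [ 54  55  55  55  55  54  60  62  58  54  53  54  53  54]
 [ 54  54  54  54  54  56  62  62  55  53  54  53  53  53]
 [ 55  55  54  54  54  55  62  59  53  53  53  54  53  53]
 [ 54  56  54  54  53  53  57  54  54  54  53  54  52  52]
 [ 53  54  55  54  54  55  54  53  53  52  53  52  52  53]
 [ 54  55 102 109 109 118 143 126 100  94  95  76  56  52]
 [ 54  54 100 106 106 116 142 124  99  92  92  75  56  52]]
```

Run:
```python
from h import *
crop('t0.png','z0.png',(96,186,126,206),20); crop('t10.png','z10.png',(90,184,120,204),20)
im=cv2.imread('pics/raw_t0.png').astype(int); print(im[190:204,98:122,1])
im=cv2.imread('pics/raw_t10.png').astype(int); print(im[186:200,90:112,1])
```

```text
[[106 108 109 109 110 112 112 110 108 107 107 109 110 110 109 107 109 111
  112 111 108 110 110 108]
 [107 109 109 108 109 111 111 108 105 105 106 108 111 111 111 109 108 109
  110 106  94 107 111 110]
 [107 107 108 108 108 109 106  94  80  84 100 107 111 111 112 109 108 109
  105  82  67 104 111 111]
 [107 108 108 107 105 104  91  65  49  73  99 108 110 112 112 110 109 106
   81  49  59 107 112 112]
 [107 108 110 107 102  89  65  43  54  88 104 108 110 110 112 111 108  83
   48  43  88 110 113 111]
 [108 110 110 108  93  66  43  51  83 101 105 106 107 109 110 108  86  55
   37  69 103 109 110 108]
 [110 110 112 109  86  54  41  67  92  98  99 100  99 101 101  98  64  46
   50  87  99 102 102 103]
 [110 111 111 104  78  50  57  92 108 111 111 111 111 112 111 107  63  49
   80 107 112 112 113 113]
 [110 110 108  96  69  49  73 106 118 120 120 119 119 119 118 112  67  56
  101 116 119 120 120 120]
 [111 109 103  88  72  59  81 110 119 120 120 120 120 118 103  95  77  75
   80  97 118 120 120 120]
 [111 103  92  85  80  64  76 107 119 120 119 120 120 116  92  82  82  83
   59  74 116 12
[... 917 characters left out ...]
0  84  53  57  89 111 118 119
  118 119 121 123]
 [120 119 117 105  75  54  75 105 117 118 105  74  51  83 110 118 119 118
  119 119 121 123]
 [117 115 113  99  66  53  82 111 116 117 100  67  57  95 116 120 119 118
  118 119 121 122]
 [ 93  86  84  74  51  40  63  90 106 114  93  61  62  96 114 119 119 115
  115 116 117 116]
 [ 51  42  41  36  24  18  29  50  66  82  81  76  78  78  86 101 108 105
  105 105 105 105]
 [ 15  13  13  12  11  10  10  13  22  40  67  81  84  65  70 100 111 112
  112 111 113 115]
 [  8   7   8   6   8   6   6   6   6  16  41  59  63  49  52  75  82  83
   82  89 101 118]
 [  5   8   9   8   5   6   7   6   8   8  18  31  35  29  30  36  39  37
   38  53  70 111]]
```

View pics/z10.png

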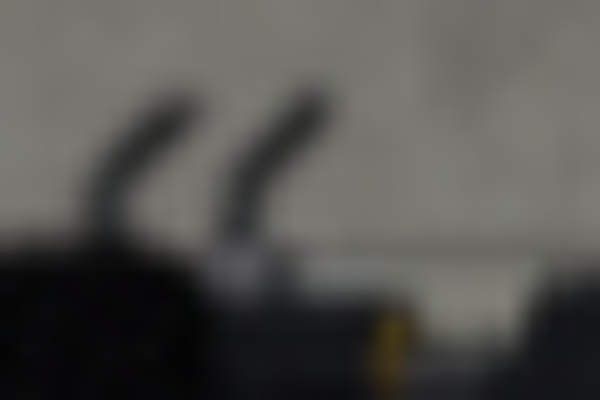

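>>> {"op": "play_rows", "data": {
  "fingers": [179, 180, 180, 180, 180, 180, 180, 180, 180, 180],
  "linear": [
    [-0.5, 0.3, 0],
    [-1, 0.6, 0],
    [-1, 0.6, 2],
    [-1, 0.6, 5],
    [-1, 0.6, 8],
    [-1, 0.6, 10],
    [-1, 0.6, 10.7],
    [-1, 0.6, 10.7],
    [-1, 0.6, 10.7],
    [-1, 0.6, 10.7]
  ],
  "rot": [
    [0, 0, 0],
    [0, 0, 0],
    [0, 0, 0],
    [0, 0, 0],
    [0, 0, 0],
    [0, 0, 0],
    [0, 0, 0],
    [0, 0, 0],
    [0, 0, 0],
    [0, 0, 0]
  ]
}}

```text
time_s: 23.7
position: [0.5262, -0.0535, 0.0629]
tcp_rot: [[-0.995, -0.099, 0.0], [-0.099, 0.995, -0.0], [-0.0, -0.0, -1.0]]
force: [0.6, -1.6, -1.2]
opening: 0.298
```

Run:
```python
from h import *
s=bot.read_state(); print(s['time_s'],s['position'],s['tcp_rot'],s['opening'])
save('side','s13.png',(230,175,270,215),14)
save('top','t13.png',s=1.5)
p=s['position']; R=s['tcp_rot']; g=87*s['opening']-16
for sy in (1,-1):
    for d in (0,2.5):
        v=(67,sy*(g/2+d),-24.5); W=p+R@(np.array([-v[0],v[1],-(v[2]+11.5)])/1000); px=proj('side',[W])[0]
        print(W,px,(px-[230,175]+.5)*14-.5)
im=cv2.imread('pics/raw_s13.png').astype(int); print(im[189:204,238:252,0])
```

```text
23.7 [ 0.52622645 -0.0534507   0.06293353] [[-9.95124218e-01 -9.86293614e-02  1.97567528e-04]
 [-9.86293760e-02  9.95124234e-01 -6.56114303e-05]
 [-1.90133022e-04 -8.47774853e-05 -9.99999978e-01]] 0.29773961066501087
[ 0.59241396 -0.04191586  0.04994585] [244.13321486 198.27107245] [204.36500799 332.29501423]
[ 0.59216739 -0.03942805  0.04994564] [244.10089761 198.93478248] [203.91256651 341.58695478]
[ 0.59339072 -0.05177092  0.04994669] [244.25985377 195.67010129] [206.13795274 295.88141801]
[ 0.5936373  -0.05425873  0.0499469 ] [244.29147851 195.02054081] [206.58069909 286.78757128]
[[127 126 127 128 128 127 127 128  94  68  73 110 117  99]
 [127 127 128 129 127 127 127 115  78  66  74  86  91  80]
 [127 127 128 128 127 126 126  96  69  67  67  79  80  89]
 [128 127 128 127 127 127 120  83  66  65  67 105 110 104]
 [129 129 129 129 127 126 101  72  66  63 100 125 127 118]
 [128 129 128 128 127 119  82  67  64  74 120 128 128 128]
 [128 128 128 129 127 120  83  66  63 104 125 128 128 129]
 [128 129 128 127 127 126  91  68  74 122 129 128 128 129]
 [128 128 127 128 128 121  83  64 105 126 128 128 127 129]
 [128 129 106 100 100  91  69  56 101 108 108 115 125 128]
 [129 129 107 101 101  88  81  96 108 109 109 116 125 127]
 [128 128 128 128 127 118 102 109 111 112 126 127 127 128]
 [128 128 106 100 100  99  81  76  75  74  95 104 125 129]
 [129 129 107 103 103 102  97 100 101 101  80  83 108 113]
 [129 129 129 129 128 128 128 128 127 126 115 112  95  91]]
```

View pics/s13.png

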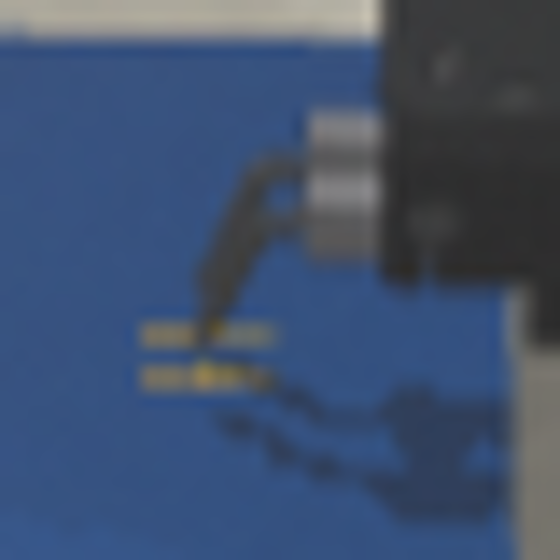

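View pics/t13.png

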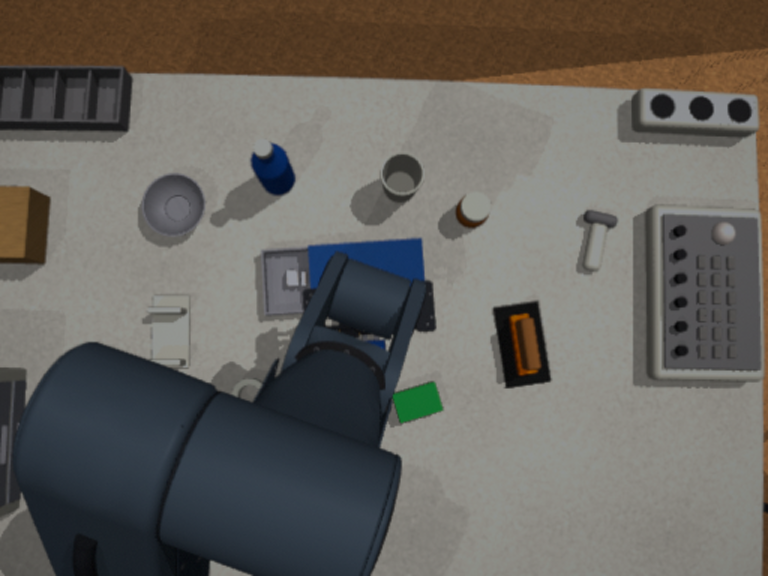

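Run:
```python
from h import *
for f in ('s12.png','s13.png','s6.png'):
    im=cv2.imread('pics/raw_'+f).astype(int); print(f); print(np.c_[im[193:204,241:249,2],im[193:204,241:249,0]])
```

```text
s12.png
[[ 55  55  54  60  62  58  54  53 129 127 126 103  72  67 111 125]
 [ 54  54  56  62  62  55  53  54 128 127 120  84  65  86 121 127]
 [ 54  54  55  62  59  53  53  53 128 127 111  75  68 111 126 127]
 [ 54  53  53  57  54  54  54  53 127 126 118  94 103 125 128 128]
 [ 54  54  55  54  53  53  52  53 127 128 128 120 126 128 128 129]
 [109 109 118 143 126 100  94  95 101 100  99  94  98 107 108 108]
 [106 106 116 142 124  99  92  92 101 101 101  81  98 109 109 109]
 [ 53  54  54  73  59  53  53  53 128 127 126 109 124 128 128 129]
 [108 109 104 135 115 108  89  83 100  99  98  82  96 100  99  98]
 [105 106 102 127 111 106  87  82 101 102 102  97 100 101 101  80]
 [ 54  52  53  52  54  53  53  51 129 127 128 128 128 127 127 115]]
s13.png
[[ 55  55  54  57  62  63  61  56 129 127 126 101  72  66  63 100]
 [ 54  54  55  61  63  62  57  53 128 127 119  82  67  64  74 120]
 [ 54  55  55  61  62  61  55  54 129 127 120  83  66  63 104 125]
 [ 54  55  54  61  62  57  54  53 127 127 126  91  68  74 122 129]
 [ 55  54  55  61  61  54  54  53 128 128 121  83  64 105 126 128]
 [109 109 1
[... 436 characters left out ...]
 129 127 127 128 127 129 129]
 [ 55  55  55  54  55  55  55  55 130 128 127 127 128 128 129 129]
 [ 55  55  55  55  55  54  55  54 130 128 127 127 128 128 129 129]
 [ 54  55  54  55  54  54  54  54 128 128 127 127 128 129 130 130]
 [ 54  55  55  54  54  54  54  53 128 129 129 128 129 129 130 130]
 [107 108 119 143 126 100  95  95 101 101 101  96 100 107 110 110]
 [106 106 116 143 124  98  93  94 103 103 102  84  99 109 111 111]
 [ 54  54  54  73  59  54  54  53 129 128 128 110 126 130 130 130]
 [108 108 104 135 116 108 108 108 101 101 100  82  99 101 102 102]
 [106 106 101 127 111 106 106 105 103 104 103  99 101 103 103 103]
 [ 54  53  54  53  54  54  54  53 130 129 130 130 129 128 129 129]]
```

>>> {"op": "play_rows", "data": {
  "fingers": [180, 180, 180, 180, 180, 180, 180, 180, 180, 180, 180, 180, 180, 180, 180, 180, 180, 180, 180, 180],
  "linear": [
    [0, 0, 0],
    [0, 0, 0],
    [0, 0, 0],
    [0, 0, 0],
    [0, 0, 0],
    [0, 0, 0],
    [0, 0, 0],
    [0, 0, 0],
    [0, 0, 0],
    [0, 0, 0],
    [0, 0, 0],
    [0, 0, 0],
    [0, 0, 0],
    [0, 0, 0],
    [0, 0, 0],
    [0, 0, 0],
    [0, 0, 0],
    [0, 0, 0],
    [0, 0, 0],
    [0, 0, 0]
  ],
  "rot": [
    [0, 0, 0],
    [0, 0, 0],
    [0, 0, 0],
    [0, 0, 0],
    [0, 0, 0],
    [0, 0, 0],
    [0, 0, 0],
    [0, 0, 0],
    [0, 0, 0],
    [0, 0, 0],
    [0, 0, 0],
    [0, 0, 0],
    [0, 0, 0],
    [0, 0, 0],
    [0, 0, 0],
    [0, 0, 0],
    [0, 0, 0],
    [0, 0, 0],
    [0, 0, 0],
    [0, 0, 0]
  ]
}}

```text
time_s: 25.8
position: [0.5261, -0.0534, 0.0629]
tcp_rot: [[-0.995, -0.099, -0.0], [-0.099, 0.995, -0.0], [0.0, -0.0, -1.0]]
force: [0.8, -0.2, -0.2]
opening: 0.295
```

Run:
```python
from h import *
s=bot.read_state(); print(s['time_s'],s['position'],s['opening'])
save('side','s14.png',(190,170,310,290),5)
crop('t10.png','z14.png',(165,150,295,220),6)
```

```text
25.8 [ 0.52614571 -0.05341845  0.06285029] 0.29455822130994214
```

View pics/s14.png

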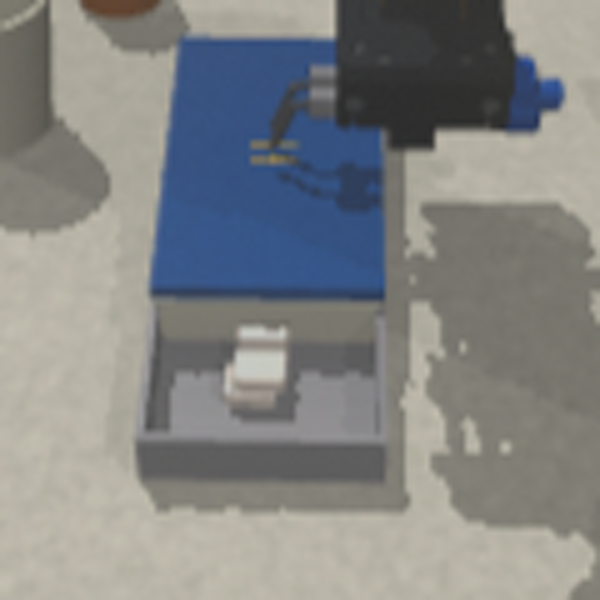

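View pics/z14.png

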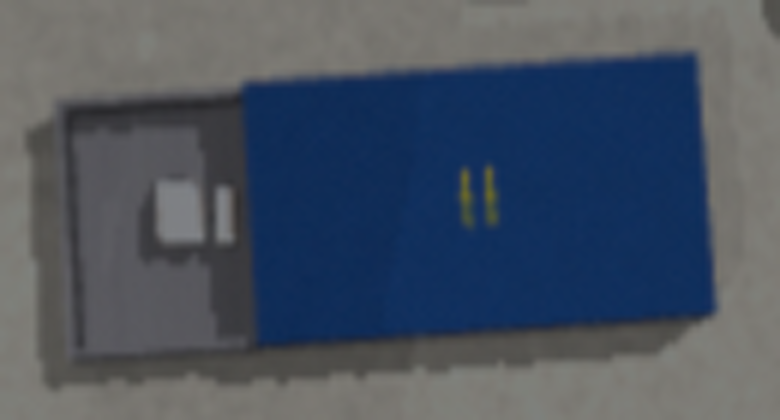

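>>> {"op": "play_rows", "data": {
  "fingers": [179, 179, 179, 179, 179, 179, 179, 179, 179, 179, 179, 179, 179, 179, 179, 179, 179, 179, 179, 179],
  "linear": [
    [0, 0, 0],
    [0, 0, 0],
    [0, 0, 0],
    [0, 0, 0],
    [0, 0, 0],
    [0, 0, 0],
    [0, 0, 0],
    [0, 0, 0],
    [0, 0, 0],
    [0, 0, 0],
    [0, 0, 0],
    [0, 0, 0],
    [0, 0, 0],
    [0, 0, 0],
    [0, 0, 0],
    [0, 0, 0],
    [0, 0, 0],
    [0, 0, 0],
    [0, 0, 0],
    [0, 0, 0]
  ],
  "rot": [
    [0, 0, 0],
    [0, 0, 0],
    [0, 0, 0],
    [0, 0, 0],
    [0, 0, 0],
    [0, 0, 0],
    [0, 0, 0],
    [0, 0, 0],
    [0, 0, 0],
    [0, 0, 0],
    [0, 0, 0],
    [0, 0, 0],
    [0, 0, 0],
    [0, 0, 0],
    [0, 0, 0],
    [0, 0, 0],
    [0, 0, 0],
    [0, 0, 0],
    [0, 0, 0],
    [0, 0, 0]
  ]
}}

```text
time_s: 27.85
position: [0.5261, -0.0534, 0.0628]
tcp_rot: [[-0.995, -0.099, -0.0], [-0.099, 0.995, 0.0], [0.0, 0.0, -1.0]]
force: [-0.4, -0.3, -1.6]
opening: 0.302
```

>>> {"op": "play_rows", "data": {
  "fingers": [179, 179, 179, 179, 179, 179, 179, 179, 179, 179],
  "linear": [
    [0, 0, 0],
    [0, 0, 0],
    [0, 0, 0],
    [0, 0, 0],
    [0, 0, 0],
    [0, 0, 0],
    [0, 0, 0],
    [0, 0, 0],
    [0, 0, 0],
    [0, 0, 0]
  ],
  "rot": [
    [0, 0, 0],
    [0, 0, 0],
    [0, 0, 0],
    [0, 0, 0],
    [0, 0, 0],
    [0, 0, 0],
    [0, 0, 0],
    [0, 0, 0],
    [0, 0, 0],
    [0, 0, 0]
  ]
}}

```text
time_s: 28.85
position: [0.5261, -0.0534, 0.0628]
tcp_rot: [[-0.995, -0.099, -0.0], [-0.099, 0.995, -0.0], [0.0, -0.0, -1.0]]
force: [0.7, 0.1, -0.9]
opening: 0.298
```

Run:
```python
from h import *
s=bot.read_state(); print(s['time_s'],s['position'],s['opening'])
save('side','s15.png',(230,175,270,215),14)
im=cv2.imread('pics/raw_s15.png').astype(int); print(np.c_[im[195:202,241:249,2],im[195:202,241:249,0]])
print(bot.hand_in())
```

```text
28.85 [ 0.52612715 -0.05341928  0.06283942] 0.29820267816639356
[[ 54  54  55  61  63  61  54  53 128 127 121  83  66  63  87 122]
 [ 55  54  54  61  63  58  54  52 128 127 126  91  68  67 112 126]
 [ 54  54  55  62  60  54  53  54 127 128 121  84  64  85 123 129]
 [108 108 102  71  71  91  95  95  99 100  91  69  58  88 105 108]
 [107 106  99  67  68  89  94  93 102 101  90  80  98 108 110 110]
 [ 54  53  53  69  55  51  52  52 128 127 119 103 108 110 112 125]
 [109 109 104 136 115 107  88  84 100 100  99  82  76  75  74  95]]
the job is handed in; nothing more can be done
None
```

I wiped the three chips into the catch tray with the scraper and stood the scraper back on its mat. I then picked up the tweezers, squeezed them, and held a tip over each mark for 3 s before handing in at 28.9 s.

Last checks:
- **Gap:** the gripper opening read 0.298, about 25.9 mm over the arms, which is a tip gap of about 9.9 mm. The reading varied from 0.298 to 0.302, about 9.9 to 10.3 mm. An earlier top-camera measurement, taken at a slightly wider setting, put the gap about 0.2 mm larger than the opening reading gave.
- **Position:** the middle of the two tips is at about (0.593, -0.047) by the arm's pose, and the marks measured (0.593, -0.0465) in the side camera. The tip ends are about 10 mm above the plate and not touching.
- **Camera disagreement:** the top camera placed the marks about 1.6 mm further toward -y than the side camera did. The arm hid the tips from it, so I relied on the side view.
- **Chips and the rest:** all three chips are in the tray, one on edge and two stacked. The top picture shows the scraper on its mat and no change to the other objects it shows; the arm hid part of the tape roll.

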